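Put the two-tier condiment caddy together

TASK

Put the two-tier condiment caddy together. The shaker standing in the grey base tier is too tall to stay there: lift it out and stand it upright on the bare worktop; then take the white top tier by its handle from the slanted drain stand and lower it, without dropping it, onto the base tier, which stays where it is, until all four corner lugs drop into the sockets and it sits fully down and level; last, stand the shaker upright on the floor of the top tier, beside the handle. Keep the shaker upright throughout, let go of everything, and do not disturb the mug and the glass.

Things in the scene. Friction and masses are not known exactly. Their poses are not given: they have to be found in the camera images.
- base_tier: Grey open tray, loose, 0.8 kg, 140 (x) x 160 (y) mm, level on the worktop; z up, origin centre of underside. Floor and walls 5 mm thick, walls 45 mm high. Post 30 mm square in each corner, its black top 50 mm above the origin, with a socket 18 mm square, 18 mm deep, mouth chamfered, centred at x = +-55, y = +-65 mm. A half turn makes no difference.
- seat (a point): Point over the base tier's centre, level with the post tops, axes as the base tier. The top tier's origin lies here when it is properly seated.
- top_tier: White open tray, loose, about 0.3 kg, 140 (x) x 160 (y) mm, walls 30 mm high, 5 mm thick like the floor. Origin: centre of the floor's underside, z to the open side. Tapered lugs below (14 mm thick, 9 at the tip, 12 long) at x = +-55, y = +-65 mm. Free floor 59 x 150 mm each side of the handle, centred at x = +-35 mm. First leans on the stand, tilted 0.5 rad, open side up and toward the stand's -x.
- handle (a point): Centre of the top tier's handle bar, 74 mm above its origin, axes as the top tier. Wooden bar 12 mm thick (x), 120 mm long (y), 26 mm high (z), open below, on two posts 12 x 14 mm at y = +-53 mm; grip it across x.
- drain_stand: Fixed wooden stand; slanted board 166 x 190 mm rising toward its own +x at 0.5 rad; lip 30 mm high along the low front edge, side rails 10 mm high. Origin: on the worktop under the board's centre, whose upper face is 75 mm above it. The top tier lies on the board on its lugs, low edge at the lip; lift it off square to the board.
- shaker: Salt shaker with grey domed cap, loose, about 0.1 kg, 44 mm diameter up to 74 mm, 90 mm high. Origin: centre of its underside; z up. At first upright on the base tier's floor. The worktop in front of the toaster, round x = 0.44, y = -0.21 m, is always free to stand it on; the toaster (166 mm tall) begins at x = 0.52, right of y = -0.16 m.
- mug: White ceramic mug standing upside down on the worktop, loose, 87 x 118 x 64 mm, origin at the centre of its underside. A bystander.
- glass: Small clear glass cup, loose, 72 mm diameter, 62 mm high, origin at the centre of its underside. A bystander.

How it is judged (in metres and radians):
On the way, in this order (a step that is already met when the one before it is completed fails the run):
1. the shaker stands upright on the worktop, let go (height (world z) of shaker below 0.003 m and angle between shaker's own z axis and vertical below 0.15 rad and linear speed of shaker below 0.03 m/s and contact force between shaker and the fingers below 0.1 N), for 0.2 s.
2. the top tier sits with all lugs in the sockets, let go (horizontal distance between top_tier and base_tier below 0.005 m and angle between the x axis of top_tier and the x axis of base_tier, either way round below 0.06 rad and z of top_tier in the frame of base_tier between 0.046 and 0.053 m and angle between top_tier's own z axis and vertical below 0.04 rad and contact force between top_tier and the fingers below 0.1 N), for 0.2 s.
At the end, for the whole second after the job is handed in: Top tier seated on the base tier, all lugs home: origins within 5 mm horizontally, within 0.06 rad in yaw, undersides 46 to 53 mm apart, level within 0.04 rad; base tier flat on the worktop; shaker upright within 0.15 rad on the top tier's floor; all at rest, released (horizontal distance between top_tier and base_tier below 0.005 m and angle between the x axis of top_tier and the x axis of base_tier, either way round below 0.06 rad and z of top_tier in the frame of base_tier between 0.046 and 0.053 m and angle between each of top_tier, base_tier's own z axis and vertical below 0.04 rad and height (world z) of base_tier below 0.004 m and z of shaker in the frame of top_tier between 0.001 and 0.009 m and x of shaker in the frame of top_tier between -0.065 and 0.065 m and y of shaker in the frame of top_tier between -0.075 and 0.075 m and angle between shaker's own z axis and vertical below 0.15 rad and linear speed of each of shaker, top_tier below 0.02 m/s); the robot touches nothing.
It fails at once if the shaker is tipped by more than 0.6 rad (angle between shaker's own z axis and vertical above 0.6 rad).
It fails at once if the base tier is shoved or carried more than 40 mm from its place (distance of base_tier from where it was at the start of the episode above 0.04 m).
It fails at once if the mug is pushed more than 30 mm (distance of mug from where it was at the start of the episode above 0.03 m).
It fails at once if the glass is pushed more than 30 mm (distance of glass from where it was at the start of the episode above 0.03 m).
It fails at once if the top tier is let go above the base tier (more than 20 mm above its seat) (horizontal distance between top_tier and base_tier below 0.03 m and z of top_tier in the frame of base_tier above 0.07 m and contact force between top_tier and the fingers below 0.05 N).
It also fails if it takes over 72 s, if anything falls off the work surface, if the arm or the gripper's body presses on something with over 40 N, if the wrist force passes 120 N, or if a joint passes its speed limit or range.

ROBOT

A 6-joint arm with a two-finger parallel gripper is mounted at the origin on a cart in front of the work surface, level with it; the furniture and walls round the work are solid. World frame = base frame: x ahead of the robot, y to its left, z up, the work surface at z = 0. Lengths are in m, angles in degrees, forces in N, time in s.
With the tool pointing down it reaches from about 0.25 to 0.725 m from the base axis. Payload 9.7 kg.
Tool frame: the origin (TCP) lies at the very end of the fingers, on their centre line; the grasp point (between the pads) lies 19 mm behind it; y points along the fingers, x is the direction in which the jaws open and shut, and the axes are right-handed (so a half turn about y gives the same grasp; the last joint's range is limited). The gripper opens to 85 mm and grips with 20 to 120 N. Pads are 22 mm wide; open, the fingers measure 114 mm over their backs; the gripper's body (76 mm by 85 mm) begins 54 mm behind the grasp point. The pads swing forward as they close: fully open they stand 13 mm farther back than shut.
Start: joints at [-77.177, 4.979, 10.078, 95.1, 0, 90], TCP at [0.122, -0.536, 0.205] pointing down, gripper open.
Joint ranges: [-179.16, 179.16], [-48.56, 103.87], [-65.8, 70.77], [-126.05, 130.52], [-82.76, 87.17], [-180, 180]. Speed limits (degrees/s): [127.2, 127.2, 147.25, 180, 180, 180].

INTERFACE

Orientations are given as [roll, pitch, yaw] about the fixed x, y, z axes, in that order (R = Rz(yaw) Ry(pitch) Rx(roll)).
In Python, from workcell import bot gives the robot as it stands.
- The arm moves only by the shell command python3 -m jog 'ROWS' [FORCE]. ROWS is JSON, a list of rows, each an object with "rotation": the turn, a rotation vector about the world's x, y, z in degrees, a list of three; "travel": the shift along the world's x, y, z in mm, a list of three; "jaw": the gripper command: -1 is shut, 1 is fully open, values between are in proportion. In form: [{"rotation": [rx, ry, rz], "travel": [x, y, z], "jaw": jaw}, ...]. A call has 1 to 8 rows; each row shifts and turns the commanded pose from where the row before left it; what a row does not reach is not made up. A row lasts 1/8 s, in which the tool goes at most 62.5 mm and 10.7 degrees, less where a joint would pass 70% of its speed; a pose out of reach is approached as far as the arm can. A call with a gripper value outside its range is refused whole. The fingers move at their own pace and stop on an object; FORCE is the grip in N (left out, the last holds). Time passes only in rows, so rows that do not move let the fingers close. It gives the time, the measured TCP pose, the force and the opening at its end, in the units of the state.
- bot.get_obs(): the state, without advancing time (a new reading comes with each control period).
- bot.camera(name): name is "scene" or "top" or "wrist"; returns the picture (480x640x3 uint8, red, green, blue); there is no depth.
- bot.camera_params(name): a dict with "K" (3x3 intrinsics, pixels), "view" (4x4, takes a point from world to camera coordinates). Camera axes: x right, y up, looking along -z (the intrinsics and any distortion apply to the point x, -y, -z); pixel columns grow to the right and rows downward; lengths in m; the calibration is good to about 2 mm. The wrist camera is an equidistant fisheye: a pixel r from the principal point sees the ray r / f radians off the axis. A picture is of the moment at which its call begins: read the wrist's pose just before it. camera_params takes no time and is no camera call; for the wrist camera it gives the pose at the moment of the call.
- bot.job_done(): hands the job in, once; it reports no verdict.
Trained networks look in the newest picture that a camera, given by its name, has taken for a name from the list of things; names that differ only in an ending like _2 or _b are one class to them, and where a whole thing is asked for, a point or a joint stands for the part that bears it (a point fixed in the world has none). Each returns a list of dicts, best first, with "score" (0 to 1); they miss things now and then, are a little off and sometimes report something else, mostly with a low value. They report only what shows in the picture. A call takes as long as a camera call.
- bot.recognise(camera, thing): "xy" ([column, row] in pixels, amid what is visible of it).
- bot.trace(camera, thing): "mask" (480x640 bool, what is visible of it) and "xy" ([column, row] in pixels, amid what is visible of it).
The state is a dict: "time": time; "q": joint angles; "qd": joint speeds; "joint_efforts": joint torques, N m; "ee_pos": TCP position; "tcp_rot": TCP orientation; "wrist_force": force on the tool from outside, world axes, zero at the start; "torque": the same for the moment, N m; "opening": finger opening in m.
Only numpy, scipy, OpenCV 4.12 (cv2) and the standard library are available. Lean on these libraries where they do the work, as an engineer would, in place of code of your own. Each camera call takes 0.05 s, during which the arm holds its last target.

## Working session

There is one attempt and no reset: what is moved stays moved. The work goes in short steps, Python scripts to look and compute and a shell command to move; the robot and the scene stay as the last step left them, time stands still between calls to the robot, and variables do not carry over. Pictures are saved under pics/ and viewed, and the job is handed in when it is done.

```bash
ls; mkdir -p pics; python3 - <<'E'
from workcell import bot
import cv2
o=bot.get_obs();print({k:o[k] for k in('time','q','ee_pos','tcp_rot','opening','wrist_force')})
for c in('scene','top','wrist'):
    p=bot.camera_params(c);print(c,p)
    im=bot.camera(c);cv2.imwrite(f'pics/{c}0.png',im[:,:,::-1])
    for t in('base_tier','top_tier','handle','shaker','drain_stand','mug','glass'):
        print(c,t,[(r['xy'],round(r['score'],2)) for r in bot.recognise(c,t)][:3])
print(bot.get_obs()['time'])
E
```

```text
pics
{'time': 0.0, 'q': array([-7.71735657e+01,  5.00850668e+00,  1.00338463e+01,  9.51011373e+01,
       -8.05265399e-04,  8.99987017e+01]), 'ee_pos': array([ 0.12203206, -0.5360011 ,  0.20440255]), 'tcp_rot': array([-9.00008035e+01,  7.57977390e-02, -7.71722673e+01]), 'opening': 0.08546191840803587, 'wrist_force': array([ 0.25236588, -0.25781941,  0.134837  ])}
scene {'K': array([[515.41704451,   0.        , 320.3811554 ],
       [  0.        , 515.41704451, 240.96670984],
       [  0.        ,   0.        ,   1.        ]]), 'view': array([[-0.55545906, -0.83150245,  0.00830104,  0.22602588],
       [ 0.38429651, -0.24783894,  0.88932112, -0.30903887],
       [-0.73741537,  0.49717153,  0.45720787, -0.97359171],
       [ 0.        ,  0.        ,  0.        ,  1.        ]])}
scene base_tier [([282.5, 261.7], 0.79), ([167.0, 294.6], 0.24)]
scene top_tier [([189.7, 265.3], 0.86)]
scene handle [([188.7, 269.0], 0.95)]
scene shaker [([274.3, 256.6], 0.6)]
scene drain_stand [([167.3, 295.2], 0.79), ([186.7, 265.4], 0.64)]
scene mug [([440.8, 240.6], 0.62)]
scene glass [([278.6, 314.0], 0
[... 666 characters left out ...]
ug [([451.1, 252.7], 0.72)]
top glass [([245.0, 281.3], 0.8)]
wrist {'K': array([[371.64829954,   0.        , 316.63344224],
       [  0.        , 371.64829954, 237.10345152],
       [  0.        ,   0.        ,   1.        ]]), 'view': array([[ 2.20033676e-01, -9.75491772e-01,  9.91648061e-04,
        -5.50535785e-01],
       [ 9.40327381e-01,  2.11831229e-01, -2.66292974e-01,
         3.26397695e-02],
       [ 2.59556543e-01,  5.95258956e-02,  9.63891627e-01,
        -3.78497079e-01],
       [ 0.00000000e+00,  0.00000000e+00,  0.00000000e+00,
         1.00000000e+00]])}
wrist base_tier []
wrist top_tier []
wrist handle []
wrist shaker []
wrist drain_stand []
wrist mug []
wrist glass []
1.2
```

View pics/scene0.png

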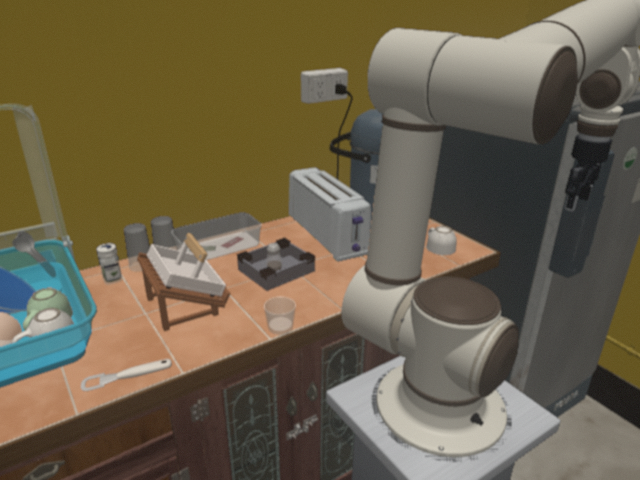

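View pics/top0.png

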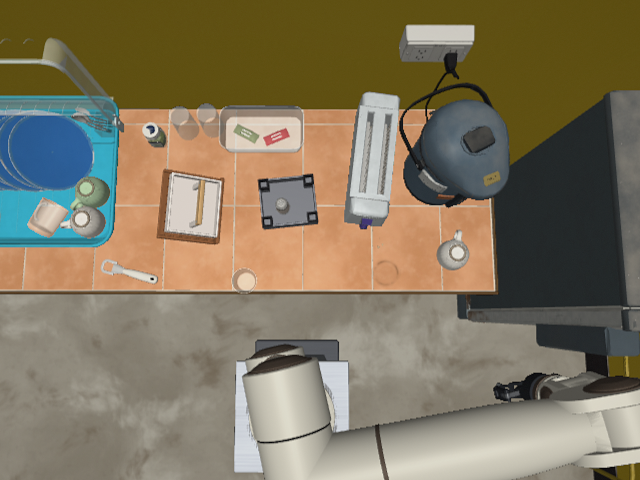

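```bash
python3 - <<'E'
import cv2
im=cv2.imread('pics/top0.png')
cv2.imwrite('pics/topc.png',cv2.resize(im[130:330,110:370],(780,600),interpolation=cv2.INTER_CUBIC))
im=cv2.imread('pics/scene0.png')
cv2.imwrite('pics/scenec.png',cv2.resize(im[180:360,100:340],(800,600),interpolation=cv2.INTER_CUBIC))
E
```

```text
(no output)
```

View pics/topc.png

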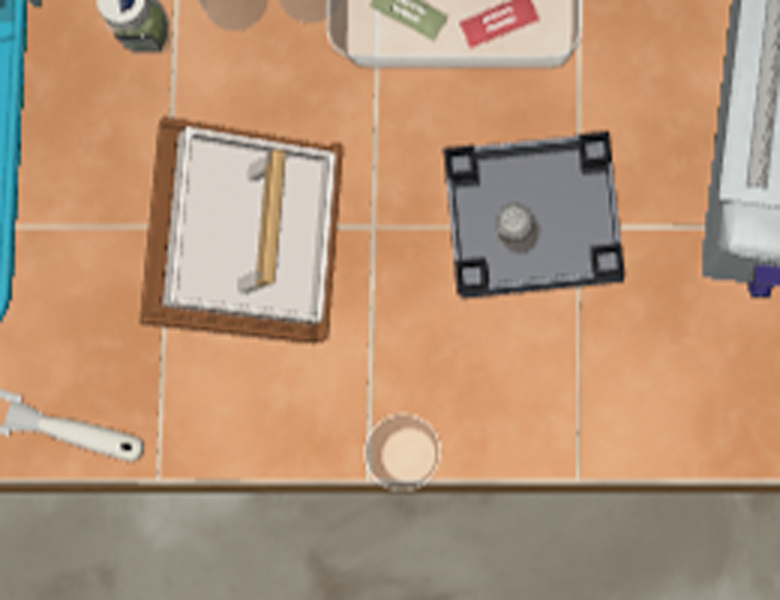

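View pics/scenec.png

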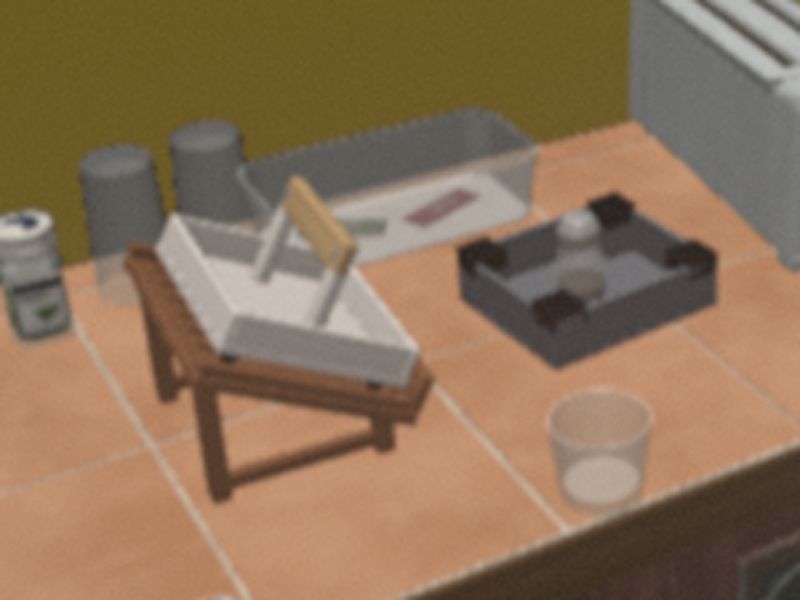

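The arm is clear of the work. The base tier's sockets show at top pixels (264,184), (308,180), (267,221) and (312,217), and the shaker is off-centre inside it. The stand rises toward world +y. Next I fit the poses from corner points.

```bash
python3 - <<'E'
import cv2
im=cv2.imread('pics/top0.png')
cv2.imwrite('pics/t1.png',cv2.resize(im[160:250,150:240],(600,600),interpolation=cv2.INTER_CUBIC))
cv2.imwrite('pics/t2.png',cv2.resize(im[165:240,250:325],(600,600),interpolation=cv2.INTER_CUBIC))
im=cv2.imread('pics/scene0.png')
cv2.imwrite('pics/s1.png',cv2.resize(im[225:335,130:240],(600,600),interpolation=cv2.INTER_CUBIC))
E
```

```text
(no output)
```

View pics/t1.png

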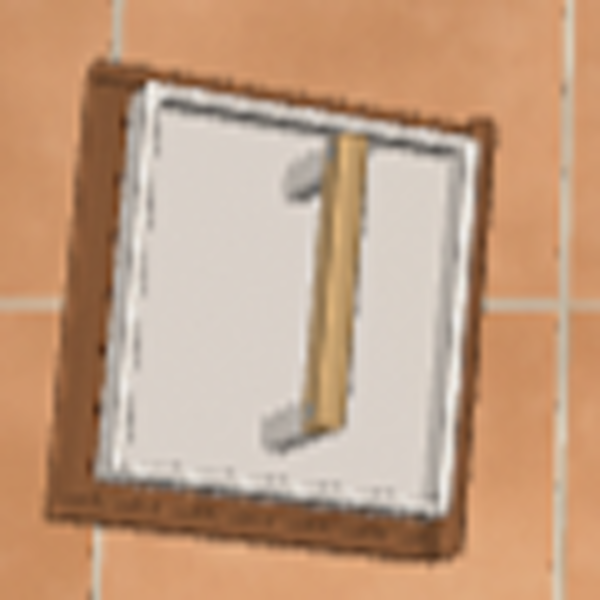

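View pics/t2.png

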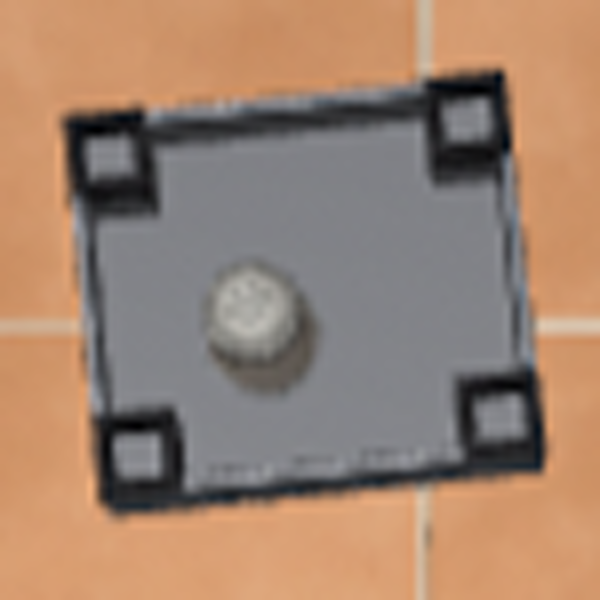

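View pics/s1.png

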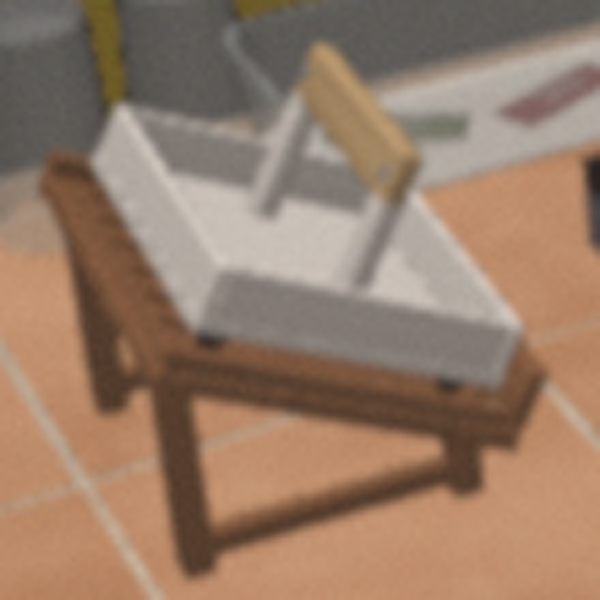

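```bash
cat > h.py <<'E'
import numpy as np, cv2
from scipy.optimize import least_squares
from scipy.spatial.transform import Rotation as Ro
from workcell import bot
def proj(c,P,par=None):
    p=par or bot.camera_params(c);V=p['view'];K=p['K']
    q=np.atleast_2d(P)@V[:3,:3].T+V[:3,3];q=q*[1,-1,-1]
    if c=='wrist':
        r=np.linalg.norm(q[:,:2],axis=1);th=np.arctan2(r,q[:,2]);uv=q[:,:2]/np.maximum(r,1e-9)[:,None]*th[:,None]
    else: uv=q[:,:2]/q[:,2:]
    return uv*[K[0,0],K[1,1]]+[K[0,2],K[1,2]]
def ray(c,uv,par=None):
    p=par or bot.camera_params(c);V=p['view'];K=p['K']
    a=(np.array(uv)-[K[0,2],K[1,2]])/K[0,0]
    if c=='wrist':
        t=np.linalg.norm(a);d=np.r_[a/max(t,1e-9)*np.sin(t),np.cos(t)]
    else: d=np.r_[a,1]
    d=d*[1,-1,-1]
    return -V[:3,:3].T@V[:3,3], V[:3,:3].T@d
def atz(c,uv,z,par=None):
    C,d=ray(c,uv,par);return C+d*(z-C[2])/d[2]
def px(uv,off,s): return (np.array(uv,float)+.5)/s-.5+off
E
python3 - <<'E'
from h import *
B=[(-1,0)]
# base
obs=px([(62,118),(503,72),(110,157),(467,120),(500,415),(137,455)],[250,165],8)
loc=np.array([(70,80,50),(70,-80,50),(55,65,32),(55,-65,32),(-55,-65,32),(-55,65,32)])/1e3
f=lambda p:(proj('top',loc@Ro.from_euler('z',p[2]).as_matrix().T+[p[0],p[1],0])-obs).ravel()
s=least_squares(f,[.5,0,0]);print('base',s.x[:2],np.degrees(s.x[2]),s.fun.round(1))
# tier
o1=px([(140,85),(485,140),(445,515),(97,478),(368,137),(345,428)],[150,160],600/90)
l1=np.array([(70,-80,30),(-70,-80,30),(-70,80,30),(70,80,30),(-6,-60,87),(-6,60,87)])/1e3
o2=px([(122,103),(222,275),(520,330),(200,330),(500,385)],[130,225],600/110)
l2=np.array([(70,-80,30),(70,80,30),(-70,80,30),(70,80,0),(-70,80,0)])/1e3
def g(p,tilt=0.5):
    R=Ro.from_euler('z',p[3]).as_matrix()@Ro.from_euler('y',-(p[4] if len(p)>4 else .5)).as_matrix()
    return np.r_[(proj('top',l1@R.T+p[:3])-o1).ravel(),(proj('scene',l2@R.T+p[:3])-o2).ravel()]
for x0 in([.5,.3,.09,1.45],[.5,.3,.09,1.45,.5]):
    s=least_squares(g,x0);print('tier',s.x,np.degrees(s.x[3]),s.fun.round(1))
for c in('top','scene'):
    for t in('shaker','glass','mug'):
        m=bot.trace(c,t)
        for r in m[:2]:
            ys,xs=np.nonzero(r['mask']);print(c,t,r['score'],r['xy'],xs.min(),xs.max(),ys.min(),ys.max())
print('shaker top', atz('top',px((250,305),[250,165],8),.09),'glass',atz('top',(244.5,281),.05),'mug',atz('top',(453,254),.06))
print('shaker base',atz('top',px((262,345),[250,165],8),.005))
E
```

```text
base [0.60624279 0.0142169 ] 6.289950036551991 [-0.2 -0.8  0.1 -0.8  0.   0.4 -0.1  0.4 -0.1  0.5  0.3  0.3]
tier [0.57634665 0.27913715 0.08539755 1.51990943] 87.0843953293667 [ 1.1 -0.  -1.   0.4  0.6  0.3  2.1 -0.2  0.2 -0.  -0.   0.9 -1.5  0.2
 -0.4 -1.6  1.  -0.4 -1.5  0.5 -0.3  0.8]
tier [0.57637515 0.27874666 0.08539506 1.51749552 0.49076321] 86.9460886692774 [ 1.1 -0.  -0.9  0.4  0.6  0.4  2.  -0.2  0.1 -0.  -0.2  0.9 -1.5  0.4
 -0.6 -1.4  1.1 -0.6 -1.5  0.7 -0.1  0.5]
top shaker 0.72 [194.6, 205.6] 164 221 172 237
top shaker 0.49 [281.6, 206.8] 275 290 196 215
top glass 0.63 [242.9, 281.6] 230 256 267 292
top mug 0.94 [452.7, 251.0] 437 468 230 270
scene shaker 0.73 [275.0, 256.5] 266 281 243 269
scene glass 0.68 [280.3, 315.8] 264 295 296 333
scene mug 0.81 [437.5, 240.1] 427 455 226 253
shaker top [0.58801256 0.03075413 0.09      ] glass [0.37319011 0.1320188  0.05      ] mug [ 0.4493933  -0.45077845  0.06      ]
shaker base [0.59111977 0.03038161 0.005     ]
```

```bash
python3 -m jog '[{"rotation":[0,0,0],"travel":[20,20,20],"jaw":1},{"rotation":[0,0,0],"travel":[40,40,20],"jaw":1},{"rotation":[0,0,0],"travel":[40,40,15],"jaw":1},{"rotation":[0,0,0],"travel":[40,40,10],"jaw":1},{"rotation":[0,0,0],"travel":[40,40,10],"jaw":1},{"rotation":[0,0,0],"travel":[40,40,0],"jaw":1},{"rotation":[0,0,0],"travel":[40,40,0],"jaw":1},{"rotation":[0,0,0],"travel":[40,40,0],"jaw":1}]' 30; python3 -c "
from workcell import bot
print(bot.get_obs()['q'].round(1))"
```

```text
time: 2.5
ee_pos: [0.4232, -0.2348, 0.2803]
tcp_rot: [-90.0, -0.0, -77.2]
wrist_force: [-0.4, -1.9, -0.5]
opening: 0.0858
[-29.   -1.7  11.8 103.4  -0.  138.2]
```

```bash
python3 -m jog '[{"rotation":[0,0,10],"travel":[0,20,0],"jaw":1},{"rotation":[0,0,10.2],"travel":[0,20,0],"jaw":1},{"rotation":[0,0,10.2],"travel":[10,20,0],"jaw":1},{"rotation":[0,0,10.2],"travel":[10,20,0],"jaw":1},{"rotation":[0,0,10.2],"travel":[10,15,0],"jaw":1},{"rotation":[0,0,10.2],"travel":[10,15,0],"jaw":1},{"rotation":[0,0,10.2],"travel":[10,15,0],"jaw":1},{"rotation":[0,0,10.2],"travel":[10,15,0],"jaw":1}]';python3 -m jog '[{"rotation":[0,0,10.2],"travel":[10,15,0],"jaw":1},{"rotation":[0,0,10.2],"travel":[10,15,0],"jaw":1},{"rotation":[0,0,10.2],"travel":[10,15,0],"jaw":1},{"rotation":[0,0,10.2],"travel":[10,15,0],"jaw":1},{"rotation":[0,0,10.2],"travel":[10,15,0],"jaw":1},{"rotation":[0,0,10.2],"travel":[10,10,-10],"jaw":1},{"rotation":[0,0,10.2],"travel":[5,10,-10],"jaw":0.7},{"rotation":[0,0,10.2],"travel":[5,10,-10],"jaw":0.7}]'
python3 - <<'E'
from h import *
print(bot.get_obs()['q'].round(1))
p=bot.camera_params('wrist');im=bot.camera('wrist');cv2.imwrite('pics/w1.png',im[:,:,::-1])
for t in('shaker','base_tier'):
  for r in bot.trace('wrist',t)[:2]:
    ys,xs=np.nonzero(r['mask']);print(t,r['score'],r['xy'],xs.min(),xs.max(),ys.min(),ys.max())
loc=np.array([(70,80,50),(70,-80,50),(-70,-80,50),(-70,80,50),(55,65,50),(55,-65,50),(-55,-65,50),(-55,65,50)])/1e3
a=np.radians(6.29);R=Ro.from_euler('z',a).as_matrix()
print(proj('wrist',loc@R.T+[.6062,.0142,0],p).round(1).tolist(), proj('wrist',[[.589,.03,.095],[.589,.03,.079],[.589,.03,.005]],p).round(1).tolist())
import pickle;pickle.dump(p,open('w1.pkl','wb'))
E
```

```text
time: 3.5
ee_pos: [0.4824, -0.0958, 0.2802]
tcp_rot: [-90.0, -0.0, 4.6]
wrist_force: [-0.3, 0.3, -0.3]
opening: 0.0852
time: 4.5
ee_pos: [0.5523, 0.0091, 0.2497]
tcp_rot: [-90.0, 0.0, 86.2]
wrist_force: [0.8, -0.0, -0.4]
opening: 0.0727
[  0.9   6.6  16.9 100.3  -0.    4.8]
shaker 0.63 [341.1, 236.0] 317 358 212 260
base_tier 0.8 [319.4, 249.9] 237 405 170 321
[[406.9, 300.0], [266.2, 323.4], [236.5, 202.5], [391.8, 174.7], [392.5, 290.4], [276.1, 309.9], [253.7, 213.9], [379.5, 191.6]] [[342.7, 249.9], [341.6, 244.9], [337.5, 226.4]]
```

View pics/w1.png

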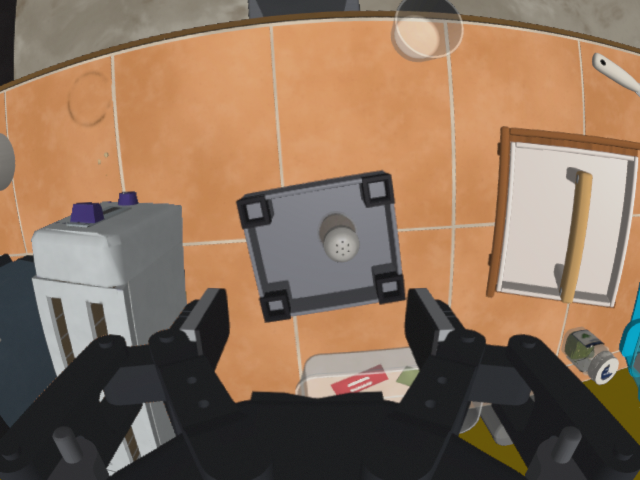

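The wrist view (w1) confirms the base: its post corners at (238,200), (391,172), (404,298) and (264,321) are within about 2 px of prediction. I'll zoom in to refine the base, shaker and tier together.

```bash
python3 - <<'E'
import cv2
im=cv2.imread('pics/w1.png')
cv2.imwrite('pics/w1a.png',cv2.resize(im[160:340,225:425],(800,720)[:2] if 0 else (660,594),interpolation=cv2.INTER_CUBIC))
cv2.imwrite('pics/w1b.png',cv2.resize(im[120:315,480:640],(480,585),interpolation=cv2.INTER_CUBIC))
E
```

```text
(no output)
```

View pics/w1a.png

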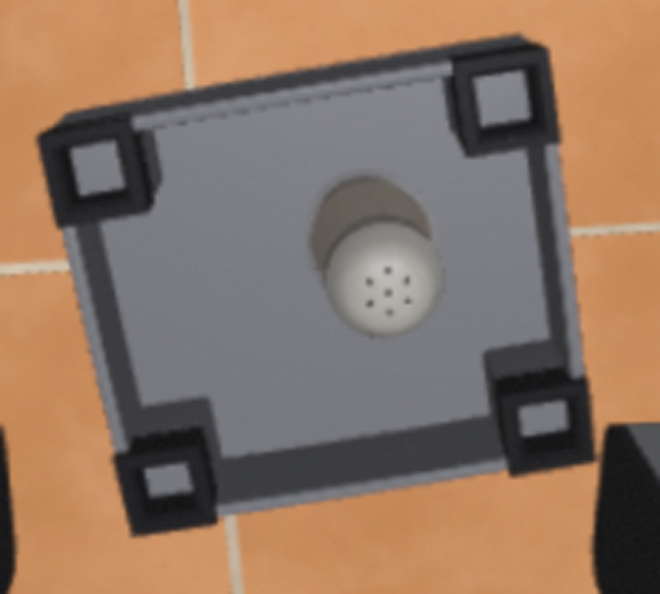

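View pics/w1b.png

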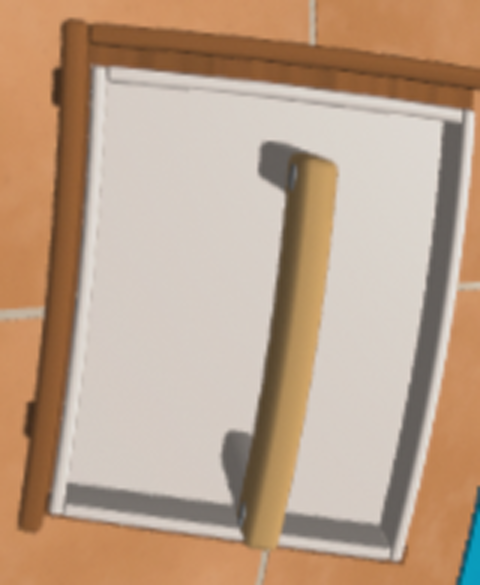

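```bash
python3 - <<'E'
from h import *
import pickle;pw=pickle.load(open('w1.pkl','rb'))
T=bot.camera_params('top');S=bot.camera_params('scene')
# base
ow=px([(40,138),(548,48),(592,460),(133,535)],[225,160],3.3)
lw=np.array([(-70,-80,50),(-70,80,50),(70,80,50),(70,-80,50)])/1e3
obs=px([(62,118),(503,72),(110,157),(467,120),(500,415),(137,455)],[250,165],8)
loc=np.array([(70,80,50),(70,-80,50),(55,65,32),(55,-65,32),(-55,-65,32),(-55,65,32)])/1e3
def f(p,w=(1,1)):
    R=Ro.from_euler('z',p[2]).as_matrix().T
    return np.r_[w[0]*(proj('top',loc@R+[p[0],p[1],0],T)-obs).ravel(),w[1]*(proj('wrist',lw@R+[p[0],p[1],0],pw)-ow).ravel()]
for w in((1,1),(1,0),(0,1)):
    s=least_squares(f,[.6,0,0.1],args=(w,));print('base',s.x[:2],np.degrees(s.x[2]),s.fun.round(1)[12:])
print('shaker',atz('wrist',px((388,292),[225,160],3.3),.0945,pw))
o1=px([(140,85),(485,140),(445,515),(97,478),(368,137),(345,428)],[150,160],600/90)
l1=np.array([(70,-80,30),(-70,-80,30),(-70,80,30),(70,80,30),(-6,-60,87),(-6,60,87)])/1e3
o2=px([(122,103),(222,275),(520,330),(200,330),(500,385)],[130,225],600/110)
l2=np.array([(70,-80,30),(70,80,30),(-70,80,30),(70,80,0),(-70,80,0)])/1e3
o3=px([(93,66),(470,110),(402,562),(50,513),(337,168),(277,548)],[480,120],3)
l3=np.array([(-70,80,30),(70,80,30),(70,-80,30),(-70,-80,30),(6,60,87),(6,-60,87)])/1e3
def g(p,w):
    R=Ro.from_euler('z',p[3]).as_matrix()@Ro.from_euler('y',-(p[4] if len(p)>4 else .5)).as_matrix()
    return np.r_[w[0]*(proj('top',l1@R.T+p[:3],T)-o1).ravel(),w[1]*(proj('scene',l2@R.T+p[:3],S)-o2).ravel(),w[2]*(proj('wrist',l3@R.T+p[:3],pw)-o3).ravel()]
for w in((1,1,1),(1,1,0),(0,0,1),(1,0,1),(1,.5,2)):
  for x0 in([.55,.28,.09,1.5],[.55,.28,.09,1.5,.5]):
    s=least_squares(g,x0,args=(w,));R=Ro.from_euler('z',s.x[3]).as_matrix()@Ro.from_euler('y',-.5).as_matrix()
    print(w,s.x.round(4),np.degrees(s.x[3]).round(2),'handle',(s.x[:3]+R[:,2]*.074).round(4),abs(s.fun).max().round(1),s.fun[-12:].round(1) if w==(1,.5,2) else '')
E
```

```text
base [0.60528638 0.01319642] 5.982707502665153 [-1.  -0.3  0.5 -0.   1.7  0.7 -0.1  0.6]
base [0.60624279 0.0142169 ] 6.289949854860435 [-0.  0.  0.  0.  0.  0.  0.  0.]
base [0.60508127 0.01294783] 5.906289912078003 [-1.2 -0.6  0.4 -0.1  1.4  0.6 -0.5  0.4]
shaker [0.5874123  0.02964447 0.0945    ]
(1, 1, 1) [0.5789 0.2788 0.0825 1.5211] 87.15 handle [0.5772 0.2433 0.1474] 2.6 
(1, 1, 1) [0.5789 0.2788 0.0825 1.5211 0.4998] 87.15 handle [0.5772 0.2433 0.1474] 2.6 
(1, 1, 0) [0.5763 0.2791 0.0854 1.5199] 87.08 handle [0.5745 0.2437 0.1503] 2.1 
(1, 1, 0) [0.5764 0.2787 0.0854 1.5175 0.4908] 86.95 handle [0.5745 0.2433 0.1503] 2.0 
(0, 0, 1) [0.5797 0.2802 0.0805 1.5209] 87.14 handle [0.5779 0.2447 0.1454] 1.5 
(0, 0, 1) [0.5797 0.2803 0.0805 1.5212 0.503 ] 87.16 handle [0.5779 0.2449 0.1455] 1.5 
(1, 0, 1) [0.5796 0.2808 0.0799 1.5193] 87.05 handle [0.5778 0.2454 0.1448] 2.1 
(1, 0, 1) [0.5796 0.2808 0.0799 1.5193 0.5001] 87.05 handle [0.5778 0.2454 0.1448] 2.1 
(1, 0.5, 2) [0.5795 0.28   0.0808 1.5208] 87.13 handle [0.5778 0.2446 0.1457] 3.2 [-0.5  1.6  1.6  0.9 -1.7 -2.4  0.5 -0.4  0.4 -3.2 -0.1  2.7]
(1, 0.5, 2) [0.5795 0.2801 0.0808 1.521  0.5022] 87.15 handle [0.5778 0.2447 0.1457] 3.3 [-0.4  1.6  1.8  0.9 -1.5 -2.3  0.6 -0.5  0.2 -3.3 -0.2  2.7]
```

```bash
python3 -m jog '[{"rotation":[0,0,9.8],"travel":[35.5,21,0],"jaw":0.7},{"rotation":[0,0,0],"travel":[0,0,-50],"jaw":0.7},{"rotation":[0,0,0],"travel":[0,0,-50],"jaw":0.7},{"rotation":[0,0,0],"travel":[0,0,-30],"jaw":0.7},{"rotation":[0,0,0],"travel":[0,0,0],"jaw":0.7}]'
python3 - <<'E'
from h import *
p=bot.camera_params('wrist');im=bot.camera('wrist');cv2.imwrite('pics/w2.png',im[:,:,::-1])
print(bot.get_obs()['ee_pos'],proj('wrist',[[.588,.03,.0945],bot.get_obs()['ee_pos']],p))
E
```

```text
time: 5.28
ee_pos: [0.5863, 0.0292, 0.1185]
tcp_rot: [-89.8, -0.0, 95.4]
wrist_force: [-1.1, -0.7, 0.7]
opening: 0.0727
[0.58726724 0.02930661 0.12060932] [[318.6732266  263.42511609]
 [317.61905302 279.70174565]]
```

View pics/w2.png

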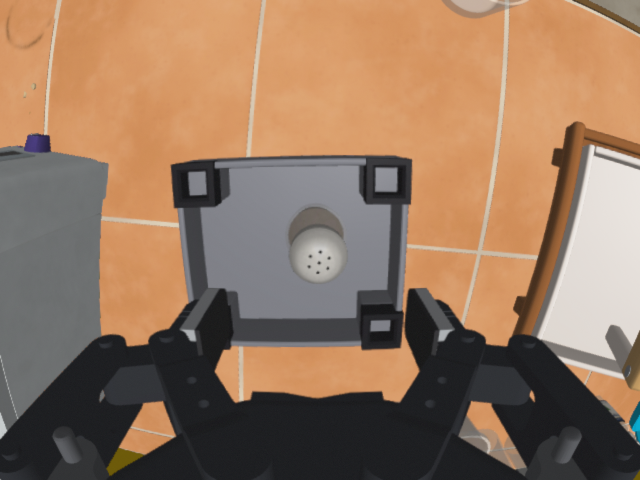

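The shaker's cap holes are at (318,263), exactly where predicted. Descending to grip it.

```bash
python3 -m jog '[{"rotation":[0,0,0.6],"travel":[0.7,0.7,-35],"jaw":0.7},{"rotation":[0,0,0],"travel":[0,0,-27],"jaw":0.7},{"rotation":[0,0,0],"travel":[0,0,-12],"jaw":0.6},{"rotation":[0,0,0],"travel":[0,0,0],"jaw":-0.2},{"rotation":[0,0,0],"travel":[0,0,0],"jaw":-0.3},{"rotation":[0,0,0],"travel":[0,0,0],"jaw":-0.3},{"rotation":[0,0,0],"travel":[0,0,0],"jaw":-0.3}]' 30
```

```text
time: 6.2
ee_pos: [0.5894, 0.0303, 0.0482]
tcp_rot: [-90.2, 0.0, 96.2]
wrist_force: [-0.3, -1.0, 6.9]
opening: 0.0318
```

```bash
python3 - <<'E'
from h import *
for c in('wrist','scene'):
    im=bot.camera(c);
    if c=='scene': im=cv2.resize(im[180:360,150:390],(800,600),interpolation=cv2.INTER_CUBIC)
    cv2.imwrite(f'pics/{c}3.png',im[:,:,::-1])
print(bot.get_obs())
E
```

```text
{'time': 6.3, 'q': array([ 2.95399133e+00,  1.00615632e+01, -1.65021161e+00,  7.81021879e+01,
       -1.58703793e-02, -3.25270593e+00]), 'qd': array([ 0.0121431 , -0.03604645,  0.03536564, -0.08251223,  0.0803219 ,
        0.06779633]), 'joint_efforts': array([ 4.70368657e-01, -5.38532889e+01,  4.33688271e+01, -1.58008402e-01,
        2.70871706e-01, -1.92788296e-02]), 'ee_pos': array([0.58942033, 0.03032931, 0.04817952]), 'tcp_rot': array([-9.01848371e+01,  2.64004559e-02,  9.62066289e+01]), 'wrist_force': array([-0.71236138, -0.98810469,  7.78232543]), 'torque': array([-0.22827313,  0.04463255, -0.03084969]), 'opening': 0.03191512397283417}
```

View pics/wrist3.png

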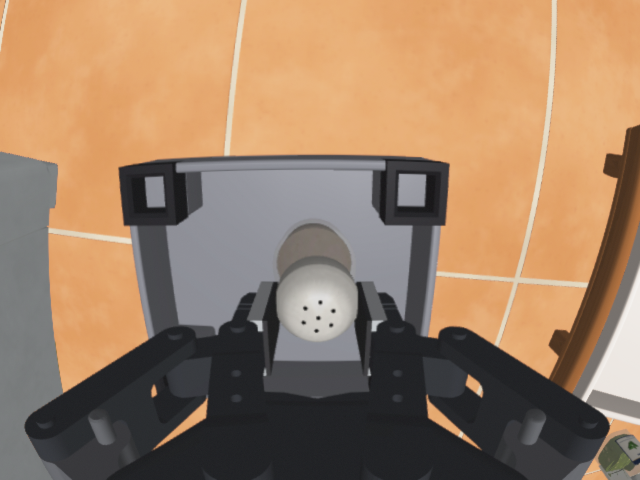

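View pics/scene3.png

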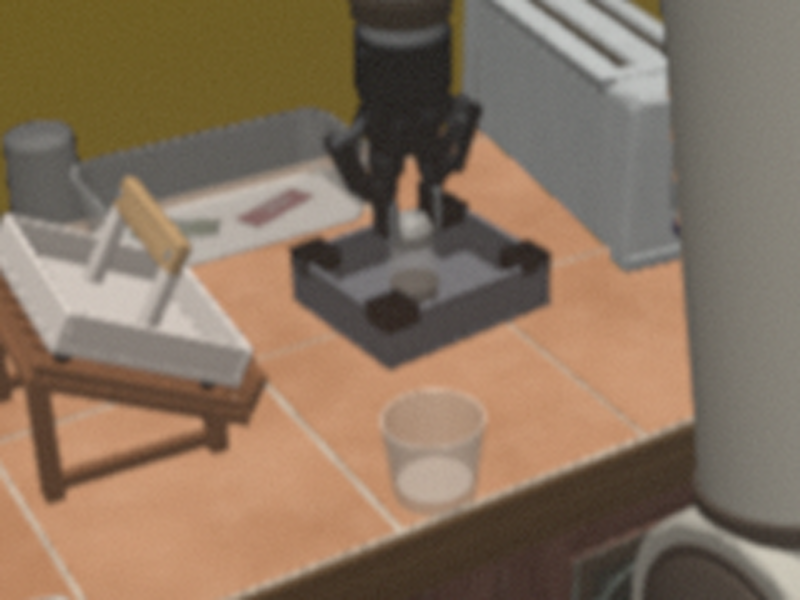

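```bash
python3 - <<'E'
from h import *
o=bot.get_obs();p=bot.camera_params('wrist');e=o['ee_pos']
P=[e,e+[0,0,.019],e+[0,0,.0465],e+[0,.022,.019],e+[0,-.022,.019],e+[.011,.022,.0],[.588,.03,.0945]]
print(proj('wrist',P,p).round(0).tolist()); V=p['view'];print(-V[:3,:3].T@V[:3,3])
print(atz('wrist',(318,319),.0945,p))
im=bot.camera('wrist');cv2.imwrite('pics/w4.png',cv2.resize(im[200:400,200:440],(780,650))[:600,:,::-1])
E
```

```text
[[318.0, 276.0], [318.0, 292.0], [318.0, 322.0], [367.0, 297.0], [268.0, 287.0], [359.0, 301.0], [317.0, 318.0]]
[0.52281884 0.02297107 0.21692397]
[0.58820057 0.03028714 0.0945    ]
```

View pics/w4.png

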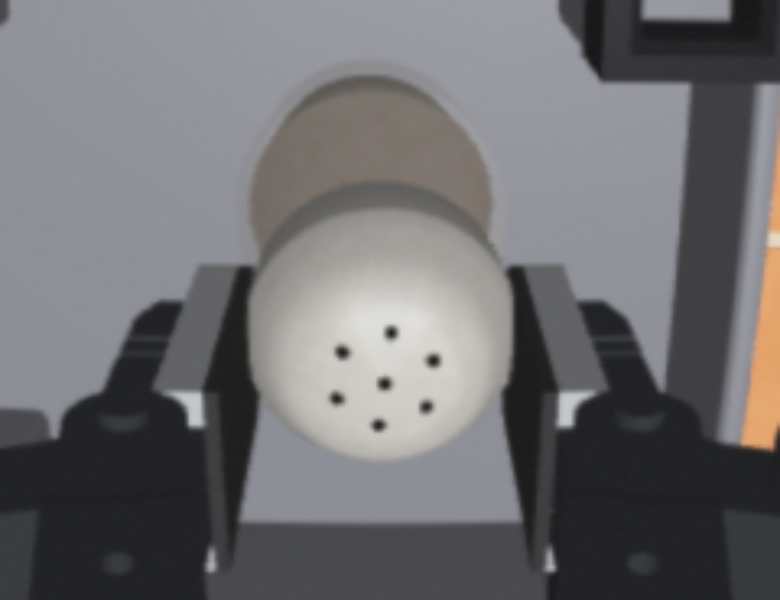

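```bash
python3 -m jog '[{"rotation":[0,0,0],"travel":[0,0,0],"jaw":-0.6},{"rotation":[0,0,0],"travel":[0,0,3],"jaw":-1},{"rotation":[0,0,0],"travel":[0,0,3],"jaw":-1},{"rotation":[0,0,0],"travel":[0,0,6],"jaw":-1}]' 30
python3 - <<'E'
from h import *
for c in('wrist','scene'):
    im=bot.camera(c);
    if c=='scene': im=cv2.resize(im[180:360,150:390],(800,600),interpolation=cv2.INTER_CUBIC)
    else:im=cv2.resize(im[200:400,200:440],(720,600))
    cv2.imwrite(f'pics/{c}5.png',im[:,:,::-1])
E
```

```text
time: 6.85
ee_pos: [0.588, 0.0304, 0.0581]
tcp_rot: [-90.0, -0.0, 96.2]
wrist_force: [0.9, -0.0, -0.7]
opening: 0.0322
```

View pics/wrist5.png

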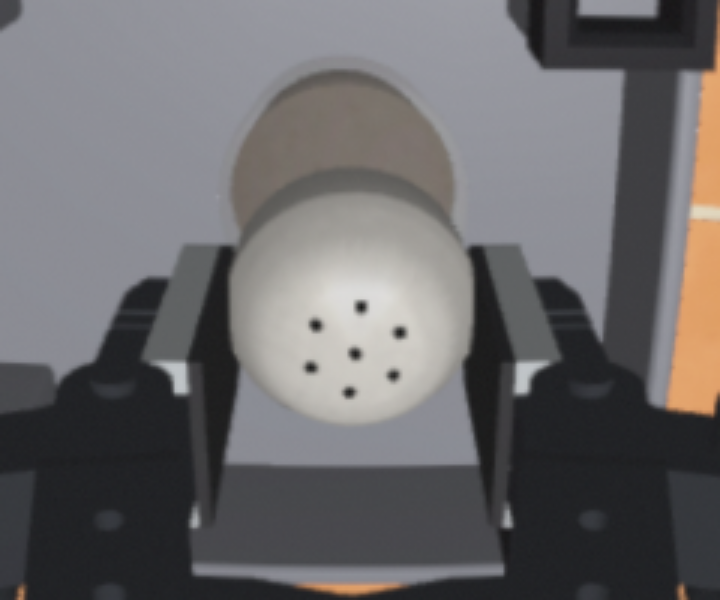

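View pics/scene5.png

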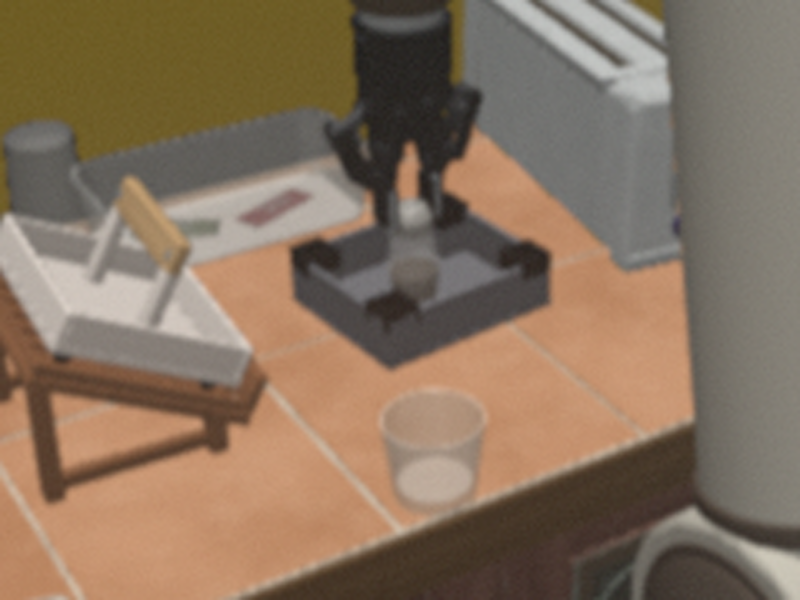

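Grip holds: the shaker rose with the fingers. Carrying it to the clear spot.

```bash
python3 -m jog '[{"rotation":[0,0,0],"travel":[0,0,20],"jaw":-1},{"rotation":[0,0,0],"travel":[0,0,35],"jaw":-1},{"rotation":[0,0,0],"travel":[-10,-10,30],"jaw":-1},{"rotation":[0,0,0],"travel":[-22,-28,10],"jaw":-1},{"rotation":[0,0,0],"travel":[-22,-36,0],"jaw":-1},{"rotation":[0,0,0],"travel":[-25,-41,0],"jaw":-1},{"rotation":[0,0,0],"travel":[-25,-41,0],"jaw":-1},{"rotation":[0,0,0],"travel":[-22,-36,0],"jaw":-1}]' 30
python3 -m jog '[{"rotation":[0,0,0],"travel":[-15,-28,-5],"jaw":-1},{"rotation":[0,0,0],"travel":[-7,-15,-20],"jaw":-1},{"rotation":[0,0,0],"travel":[0,-5,-35],"jaw":-1},{"rotation":[0,0,0],"travel":[0,0,-30],"jaw":-1},{"rotation":[0,0,0],"travel":[0,0,-10],"jaw":-1},{"rotation":[0,0,0],"travel":[0,0,0],"jaw":-1}]' 30
```

```text
time: 7.95
ee_pos: [0.4613, -0.1628, 0.1532]
tcp_rot: [-90.0, 0.0, 96.2]
wrist_force: [0.5, -0.2, -1.5]
opening: 0.0319
time: 8.7
ee_pos: [0.4401, -0.2094, 0.0532]
tcp_rot: [-90.0, -0.0, 96.2]
wrist_force: [-0.7, -0.2, -0.7]
opening: 0.0321
```

```bash
python3 -m jog '[{"rotation":[0,0,0],"travel":[0,0,-5],"jaw":-1},{"rotation":[0,0,0],"travel":[0,0,-3],"jaw":-1},{"rotation":[0,0,0],"travel":[0,0,-1.5],"jaw":-1},{"rotation":[0,0,0],"travel":[0,0,0],"jaw":-1}]' 30
python3 - <<'E'
from h import *
im=bot.camera('scene');im=cv2.resize(im[180:330,230:430],(800,600),interpolation=cv2.INTER_CUBIC)
cv2.imwrite(f'pics/s6.png',im[:,:,::-1])
E
```

```text
time: 9.2
ee_pos: [0.4403, -0.2096, 0.0436]
tcp_rot: [-90.0, 0.0, 96.2]
wrist_force: [0.6, -0.3, -0.7]
opening: 0.0321
```

View pics/s6.png

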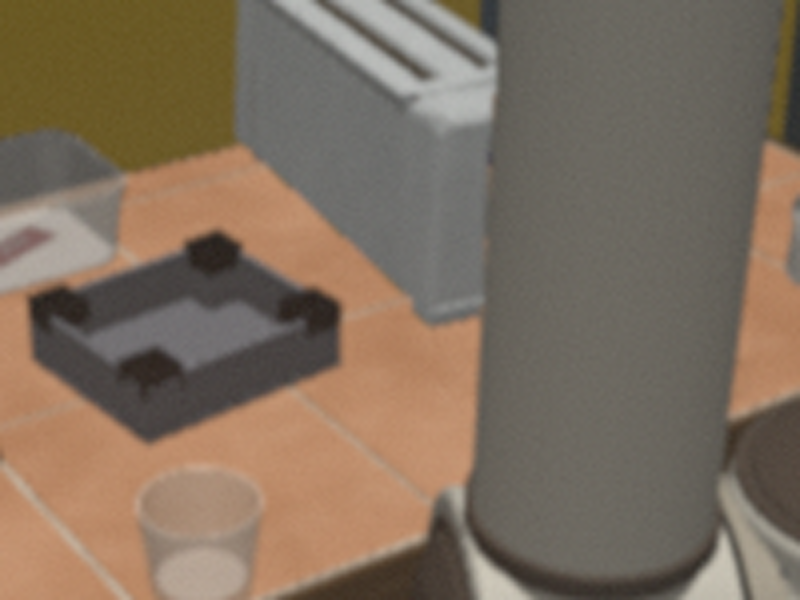

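```bash
python3 -m jog '[{"rotation":[0,0,0],"travel":[0,0,-1],"jaw":-1},{"rotation":[0,0,0],"travel":[0,0,0],"jaw":-1}]';  python3 -m jog '[{"rotation":[0,0,0],"travel":[0,0,-1],"jaw":-1},{"rotation":[0,0,0],"travel":[0,0,0],"jaw":-1}]';python3 -m jog '[{"rotation":[0,0,0],"travel":[0,0,-1],"jaw":-1},{"rotation":[0,0,0],"travel":[0,0,0],"jaw":-1}]'
```

```text
time: 9.5
ee_pos: [0.4406, -0.2097, 0.0432]
tcp_rot: [-90.0, 0.0, 96.2]
wrist_force: [-1.2, 0.4, 3.1]
opening: 0.0321
time: 9.75
ee_pos: [0.441, -0.2098, 0.0431]
tcp_rot: [-90.1, 0.1, 96.2]
wrist_force: [-1.8, 2.2, 11.9]
opening: 0.0317
time: 10.0
ee_pos: [0.4415, -0.2098, 0.0431]
tcp_rot: [-90.2, 0.1, 96.2]
wrist_force: [-3.0, 3.5, 18.7]
opening: 0.0322
```

```bash
python3 -m jog '[{"rotation":[0,0,0],"travel":[0,0,2],"jaw":-1},{"rotation":[0,0,0],"travel":[0,0,0],"jaw":0},{"rotation":[0,0,0],"travel":[0,0,0],"jaw":0.4},{"rotation":[0,0,0],"travel":[0,0,0],"jaw":0.7},{"rotation":[0,0,0],"travel":[0,0,10],"jaw":0.7},{"rotation":[0,0,0],"travel":[0,0,50],"jaw":0.7},{"rotation":[0,0,0],"travel":[0,0,50],"jaw":0.8},{"rotation":[0,0,0],"travel":[0,0,40],"jaw":0.8}]'
python3 - <<'E'
from h import *
p=bot.camera_params('wrist');im=bot.camera('wrist');cv2.imwrite('pics/w7.png',im[:,:,::-1])
E
```

```text
time: 11.0
ee_pos: [0.4404, -0.2097, 0.1955]
tcp_rot: [-90.1, 0.1, 96.2]
wrist_force: [1.1, -1.2, -0.5]
opening: 0.0771
```

View pics/w7.png

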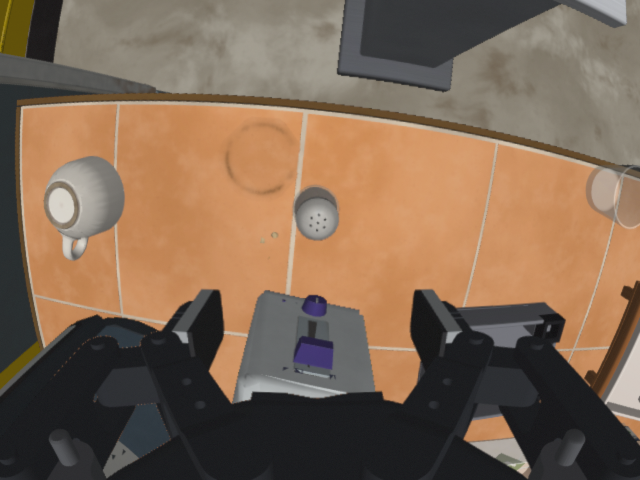

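The shaker stands upright, cap at (317,222), let go. Now to the tier handle, tilting to its normal.

```bash
python3 -m jog '[{"rotation":[0,0,0],"travel":[0,20,30],"jaw":0.8},{"rotation":[0,0,-3],"travel":[10,40,20],"jaw":0.8},{"rotation":[0,0,-3],"travel":[12,45,10],"jaw":0.8},{"rotation":[0,0,-3.1],"travel":[14,45,0],"jaw":0.8},{"rotation":[6,-0.3,0],"travel":[14,45,0],"jaw":0.6},{"rotation":[6,-0.3,0],"travel":[14,45,0],"jaw":0.4},{"rotation":[6,-0.3,0],"travel":[14,45,0],"jaw":0.3},{"rotation":[6,-0.3,0],"travel":[14,40,0],"jaw":0.3}]' 30
python3 -m jog '[{"rotation":[4.6,-0.25,0],"travel":[14,35,0],"jaw":0.3},{"rotation":[0,0,0],"travel":[14,25,0],"jaw":0.3},{"rotation":[0,0,0],"travel":[11,15,0],"jaw":0.3},{"rotation":[0,0,0],"travel":[4,5,-12],"jaw":0.3},{"rotation":[0,0,0],"travel":[0,0,0],"jaw":0.3}]' 30
python3 - <<'E'
from h import *
import pickle
print(bot.get_obs()['q'].round(1))
p=bot.camera_params('wrist');im=bot.camera('wrist');cv2.imwrite('pics/w8.png',im[:,:,::-1]);pickle.dump(p,open('w8.pkl','wb'))
R=Ro.from_euler('z',np.radians(87.13)).as_matrix()@Ro.from_euler('y',-.5).as_matrix()
L=np.array([(-70,80,30),(70,80,30),(70,-80,30),(-70,-80,30),(6,60,87),(6,-60,87),(-6,60,87),(-6,-60,87)])/1e3
print(proj('wrist',L@R.T+[.5795,.28,.0808],p).round(0).tolist())
Rt=np.c_[R[:,0],-R[:,2],R[:,1]];o=bot.get_obs()
C=Ro.from_euler('xyz',o['tcp_rot'],degrees=True);print('rotdiff',np.degrees((Ro.from_matrix(Rt)*C.inv()).as_rotvec()))
E
```

```text
time: 12.05
ee_pos: [0.5327, 0.117, 0.2533]
tcp_rot: [-90.0, -24.2, 87.2]
wrist_force: [0.5, -0.3, -0.1]
opening: 0.0558
time: 12.68
ee_pos: [0.5748, 0.1952, 0.239]
tcp_rot: [-89.9, -28.6, 87.1]
wrist_force: [0.1, 0.0, -0.2]
opening: 0.0555
[ 4.7  6.2 11.  90.7 28.3  8.6]
[[234.0, 124.0], [397.0, 123.0], [389.0, 297.0], [242.0, 297.0], [324.0, 147.0], [323.0, 305.0], [306.0, 147.0], [308.0, 305.0]]
rotdiff [ 0.0325398  -0.07132283  0.01199499]
```

View pics/w8.png

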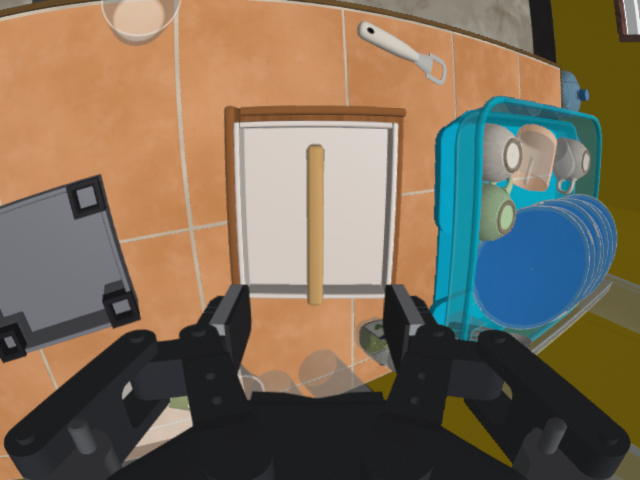

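Tier rim corners at (236,121), (397,122), (390,297) and (240,297), and the bar from (307–324,146) to (307–324,304), all match prediction within about 2 px. Zooming for one refinement.

```bash
python3 - <<'E'
import cv2
im=cv2.imread('pics/w8.png')
cv2.imwrite('pics/w8a.png',cv2.resize(im[100:310,220:410],(543,600),interpolation=cv2.INTER_CUBIC))
E
```

```text
(no output)
```

View pics/w8a.png

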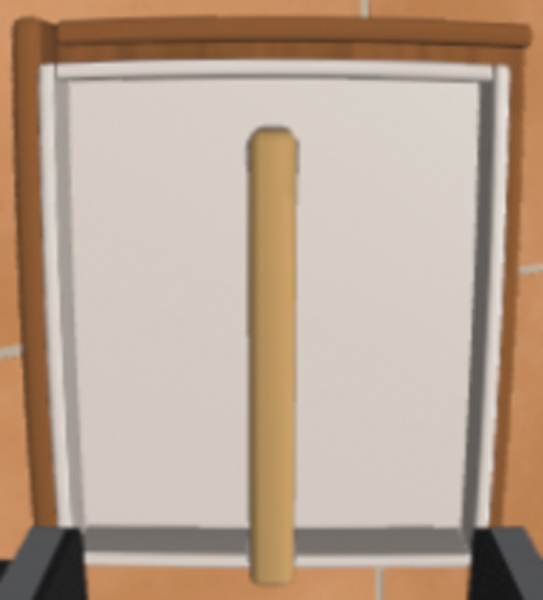

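```bash
python3 -m jog '[{"rotation":[0,0,0],"travel":[0.5,11,-20],"jaw":0.3},{"rotation":[0,0,0],"travel":[1,19,-35],"jaw":0.3},{"rotation":[0,0,0],"travel":[1,16,-30],"jaw":0.3},{"rotation":[0,0,0],"travel":[0.5,8,-15],"jaw":0.3},{"rotation":[0,0,0],"travel":[0.5,5,-10],"jaw":0.3},{"rotation":[0,0,0],"travel":[0,0,0],"jaw":0}]' 60
python3 -m jog '[{"rotation":[0,0,0],"travel":[0,0,0],"jaw":-0.4},{"rotation":[0,0,0],"travel":[0,0,0],"jaw":-0.8},{"rotation":[0,0,0],"travel":[0,0,0],"jaw":-1},{"rotation":[0,0,0],"travel":[0,0,0],"jaw":-1},{"rotation":[0,0,0],"travel":[0,0,0],"jaw":-1}]' 60
python3 - <<'E'
from h import *
im=bot.camera('wrist');cv2.imwrite('pics/w9.png',im[:,:,::-1])
im=bot.camera('scene');cv2.imwrite('pics/s9.png',cv2.resize(im[180:360,100:340],(800,600),interpolation=cv2.INTER_CUBIC)[:,:,::-1])
E
```

```text
time: 13.48
ee_pos: [0.5788, 0.2542, 0.1307]
tcp_rot: [-90.0, -28.6, 87.1]
wrist_force: [0.9, 0.2, -0.0]
opening: 0.0429
time: 14.1
ee_pos: [0.5793, 0.2536, 0.1312]
tcp_rot: [-90.1, -28.6, 87.1]
wrist_force: [-0.7, -6.2, 2.5]
opening: 0.0101
```

View pics/w9.png

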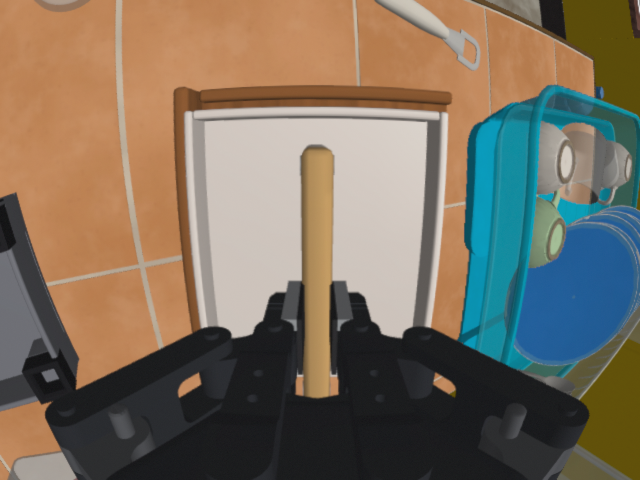

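View pics/s9.png

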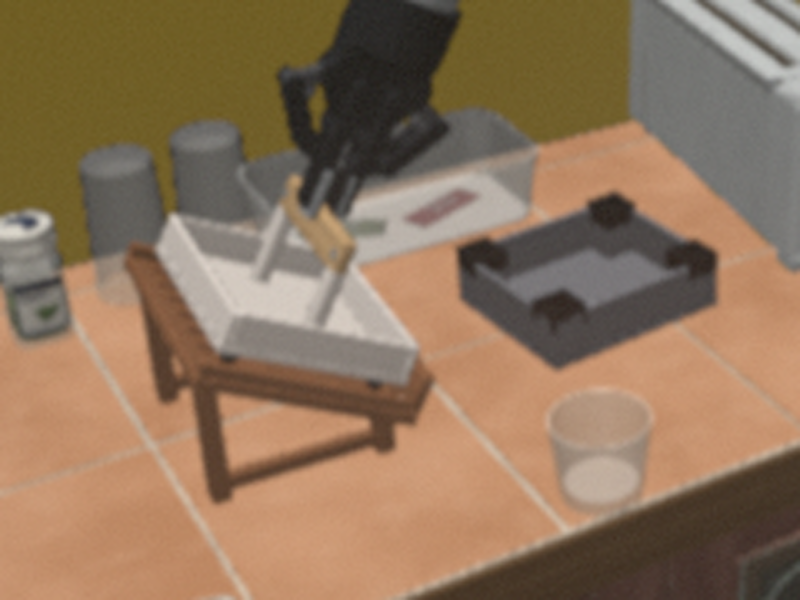

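```bash
python3 -m jog '[{"rotation":[0,0,0],"travel":[-0.2,-5,9],"jaw":-1},{"rotation":[0,0,0],"travel":[-0.5,-10,18],"jaw":-1},{"rotation":[0,0,0],"travel":[-0.5,-12,22],"jaw":-1},{"rotation":[0,0,0],"travel":[-0.5,-12,22],"jaw":-1},{"rotation":[0,0,0],"travel":[0,-12,25],"jaw":-1},{"rotation":[0,0,0],"travel":[0,-5,25],"jaw":-1},{"rotation":[0,0,0],"travel":[0,0,15],"jaw":-1},{"rotation":[0,0,0],"travel":[0,0,0],"jaw":-1}]' 60
python3 - <<'E'
from h import *
im=bot.camera('wrist');cv2.imwrite('pics/w10.png',im[:,:,::-1])
im=bot.camera('scene');cv2.imwrite('pics/s10.png',cv2.resize(im[150:360,80:360],(800,600),interpolation=cv2.INTER_CUBIC)[:,:,::-1])
E
```

```text
time: 15.2
ee_pos: [0.5774, 0.1985, 0.2676]
tcp_rot: [-90.1, -28.7, 87.2]
wrist_force: [0.5, 0.5, -3.3]
opening: 0.0101
```

View pics/w10.png

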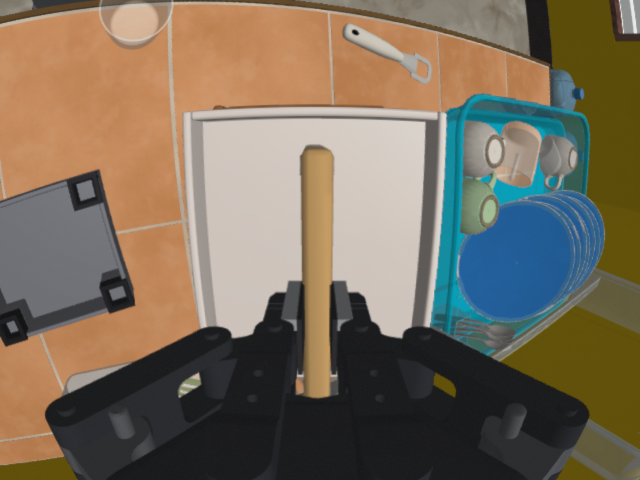

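View pics/s10.png

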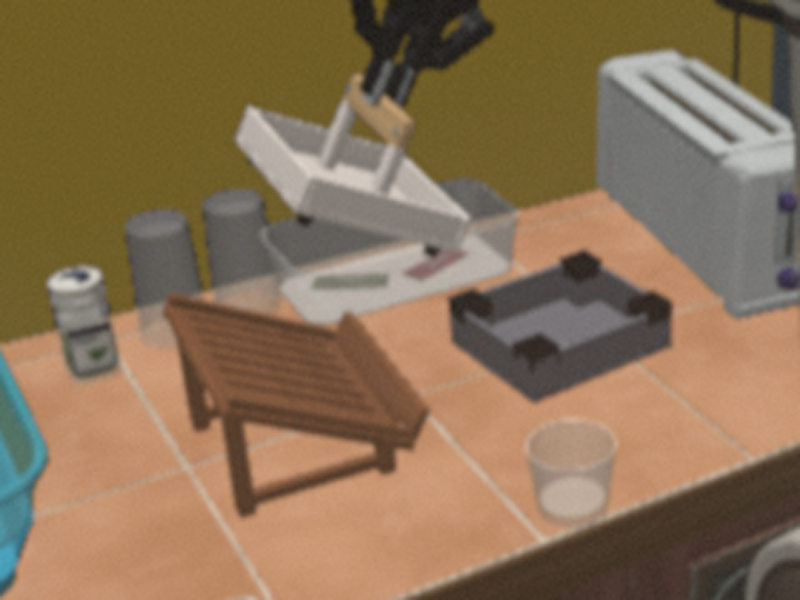

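```bash
python3 - <<'E'
from h import *
im=cv2.imread('pics/w10.png')
cv2.imwrite('pics/w10a.png',cv2.resize(im[100:300,175:455],(784,560),interpolation=cv2.INTER_CUBIC))
p=bot.camera_params('wrist');o=bot.get_obs()
Rt=Ro.from_euler('xyz',o['tcp_rot'],degrees=True).as_matrix();R=np.c_[Rt[:,0],Rt[:,2],-Rt[:,1]]
L=np.array([(-70,80,30),(70,80,30),(-6,60,87),(6,60,87),(-65,75,5),(65,75,5)])/1e3
for t in([0,-1,57],[0,-1,55],[0,1,57]): print(t,((proj('wrist',(L-np.array(t)/1e3)@R.T+o['ee_pos'],p)+.5-[175,100])*2.8).round(0).tolist())
E
```

```text
[0, -1, 57] [[36.0, 41.0], [762.0, 40.0], [354.0, 144.0], [444.0, 144.0], [97.0, 68.0], [701.0, 67.0]]
[0, -1, 55] [[32.0, 41.0], [765.0, 40.0], [353.0, 145.0], [445.0, 145.0], [94.0, 68.0], [704.0, 67.0]]
[0, 1, 57] [[36.0, 51.0], [762.0, 50.0], [354.0, 159.0], [444.0, 159.0], [97.0, 77.0], [701.0, 76.0]]
```

View pics/w10a.png

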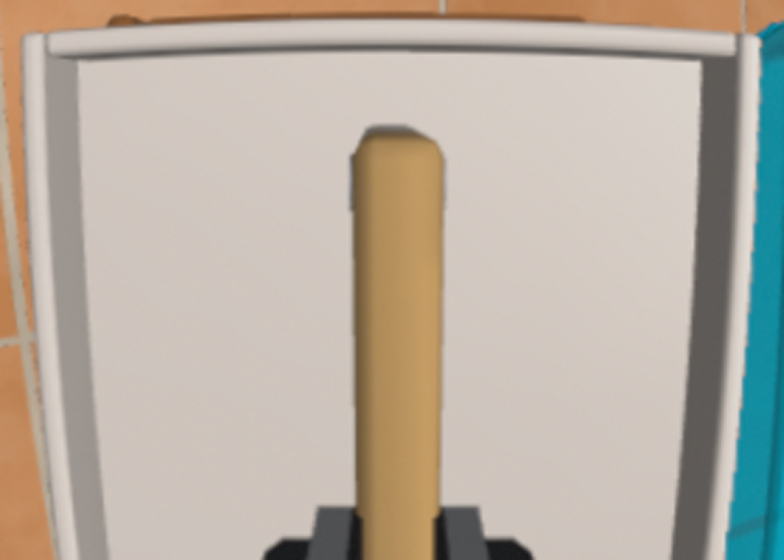

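```bash
cat >> h.py <<'E'
def toolR():
    o=bot.get_obs();Rt=Ro.from_euler('xyz',o['tcp_rot'],degrees=True).as_matrix()
    return o['ee_pos'],np.c_[Rt[:,0],Rt[:,2],-Rt[:,1]]
E
python3 - <<'E'
from h import *
p=bot.camera_params('wrist');e,R=toolR()
L=np.array([(-70,80,30),(70,80,30),(-65,75,5),(65,75,5)])/1e3
B=np.array([(-6,50,87),(6,50,87)])/1e3
ob=px([(22,36),(758,36),(78,62),(701,64)],[175,100],2.8)
obx=px([(356,200),(442,200)],[175,100],2.8)[:,0]
def f(q):
    Q=R@Ro.from_rotvec(np.radians(q[3:])).as_matrix()
    P=lambda A:proj('wrist',(A-[0,0,.074])@Q.T+e+R@[q[0]/1e3,q[1]/1e3,.074-.057+q[2]/1e3],p)
    return np.r_[(P(L)-ob).ravel(),P(B)[:,0]-obx,(q[2])*.3,q[4]*0]
s=least_squares(f,[0,0,0,0,0,0]);print(s.x.round(2),s.fun.round(2))
def g(q): return f(np.r_[q[:3],0,0,q[3]])
s=least_squares(g,[0,0,0,0]);print(s.x.round(2),s.fun.round(2))
E
```

```text
[-0.38  0.66  2.48  1.09  1.24 -0.19] [-0.59  0.06  0.86  0.46  1.31 -0.02 -1.55 -0.56 -1.05  1.01  0.74  0.  ]
[-0.61  1.7   3.8   0.1 ] [ 1.03  0.4   2.25 -0.65  3.44  0.92  0.47 -0.64 -3.22 -1.02  1.14  0.  ]
```

```bash
python3 -m jog '[{"rotation":[-5,0.25,0],"travel":[2,-8,0],"jaw":-1},{"rotation":[-8,0.4,0],"travel":[2,-12,0],"jaw":-1},{"rotation":[-8,0.4,0],"travel":[2,-15,0],"jaw":-1},{"rotation":[-7.6,0.4,0],"travel":[2,-15,0],"jaw":-1},{"rotation":[0,0,-6],"travel":[2,-15,0],"jaw":-1},{"rotation":[0,0,-9],"travel":[3,-18,0],"jaw":-1},{"rotation":[0,0,-9],"travel":[3,-20,0],"jaw":-1},{"rotation":[0,0,-9],"travel":[3,-20,0],"jaw":-1}]' 60
python3 -m jog '[{"rotation":[0,0,-9],"travel":[3,-20,0],"jaw":-1},{"rotation":[0,0,-9],"travel":[3,-18,0],"jaw":-1},{"rotation":[0,0,-9],"travel":[3,-12,0],"jaw":-1},{"rotation":[0,0,-9],"travel":[1,-8,0],"jaw":-1},{"rotation":[0,0,-9],"travel":[0,-5,0],"jaw":-1},{"rotation":[0,0,-3.2],"travel":[0,0,0],"jaw":-1},{"rotation":[0,0,0],"travel":[0,0,0],"jaw":-1}]' 60
python3 - <<'E'
from h import *
im=bot.camera('wrist');cv2.imwrite('pics/w11.png',im[:,:,::-1])
im=bot.camera('scene');cv2.imwrite('pics/s11.png',cv2.resize(im[150:330,180:420],(800,600),interpolation=cv2.INTER_CUBIC)[:,:,::-1])
im=bot.camera('top');cv2.imwrite('pics/t11.png',cv2.resize(im[130:280,210:410],(800,600),interpolation=cv2.INTER_CUBIC)[:,:,::-1])
E
```

```text
time: 16.3
ee_pos: [0.5958, 0.0753, 0.2652]
tcp_rot: [-89.9, 0.1, 53.9]
wrist_force: [-0.3, 0.1, -3.4]
opening: 0.01
time: 17.18
ee_pos: [0.6059, 0.0127, 0.2654]
tcp_rot: [-90.0, 0.1, 6.0]
wrist_force: [-0.7, 0.1, -2.0]
opening: 0.0099
```

View pics/w11.png

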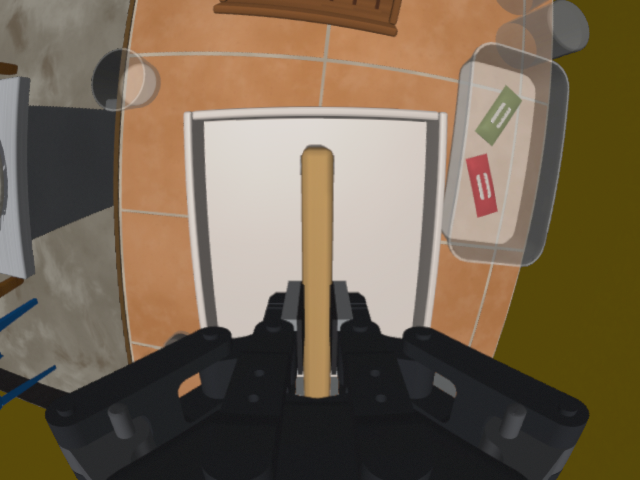

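View pics/s11.png

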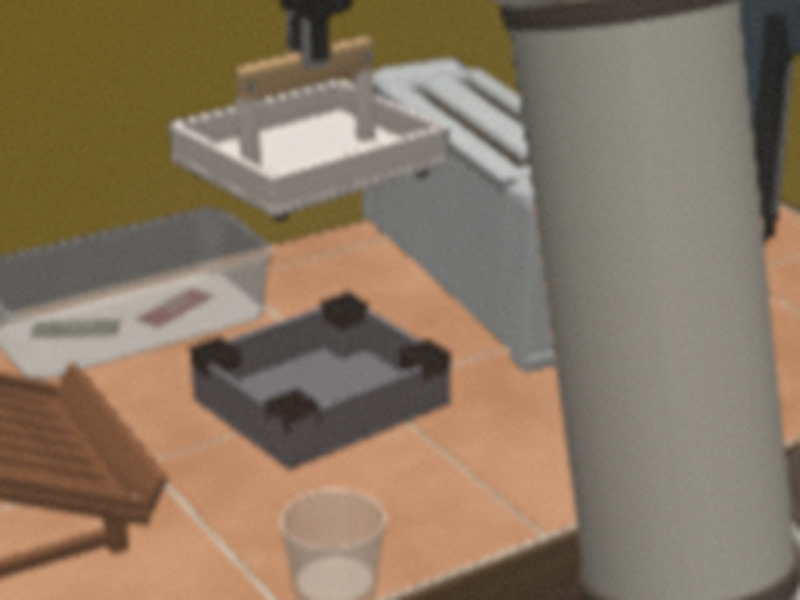

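View pics/t11.png

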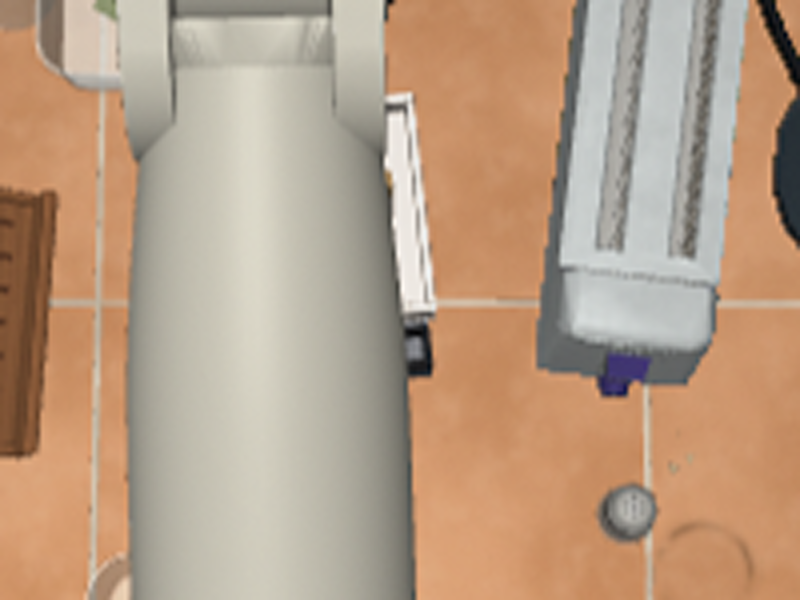

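```bash
python3 -m jog '[{"rotation":[0,0,0],"travel":[0,0,-25],"jaw":-1},{"rotation":[0,0,0],"travel":[0,0,-40],"jaw":-1},{"rotation":[0,0,0],"travel":[-0.5,0,-35],"jaw":-1},{"rotation":[0,0,0],"travel":[0,0,-25],"jaw":-1},{"rotation":[0,0,0],"travel":[0,0,-10],"jaw":-1},{"rotation":[0,0,0],"travel":[0,0,0],"jaw":-1}]' 60
python3 - <<'E'
from h import *
im=bot.camera('scene');cv2.imwrite('pics/s12.png',cv2.resize(im[205:295,225:330],(700,600),interpolation=cv2.INTER_CUBIC)[:,:,::-1])
e,R=toolR();S=bot.camera_params('scene')
L=np.array([(x,y,z) for x,y in((70,80),(-70,80),(-70,-80)) for z in(0,30)]+[(-55,65,-12),(-55,-65,-12),(55,65,-12)])/1e3
f=lambda P:((proj('scene',P,S)+.5-[225,205])*(700/105)).round(0).tolist()
print('tier',f((L-[0,0,.057])@R.T+e))
Rb=Ro.from_euler('z',6,degrees=True).as_matrix()
print('base',f(np.array([(x/1e3,y/1e3,z/1e3) for x,y in((70,80),(-70,80),(-70,-80)) for z in(0,50)])@Rb.T+[.6053,.0132,0]))
E
```

```text
time: 18.08
ee_pos: [0.6054, 0.0125, 0.1315]
tcp_rot: [-90.0, 0.0, 6.0]
wrist_force: [0.3, 0.3, -2.9]
opening: 0.01
tier [[76.0, 268.0], [71.0, 202.0], [273.0, 404.0], [270.0, 334.0], [604.0, 279.0], [605.0, 212.0], [285.0, 404.0], [552.0, 303.0], [130.0, 297.0]]
base [[87.0, 432.0], [79.0, 325.0], [280.0, 575.0], [275.0, 463.0], [603.0, 442.0], [603.0, 335.0]]
```

View pics/s12.png

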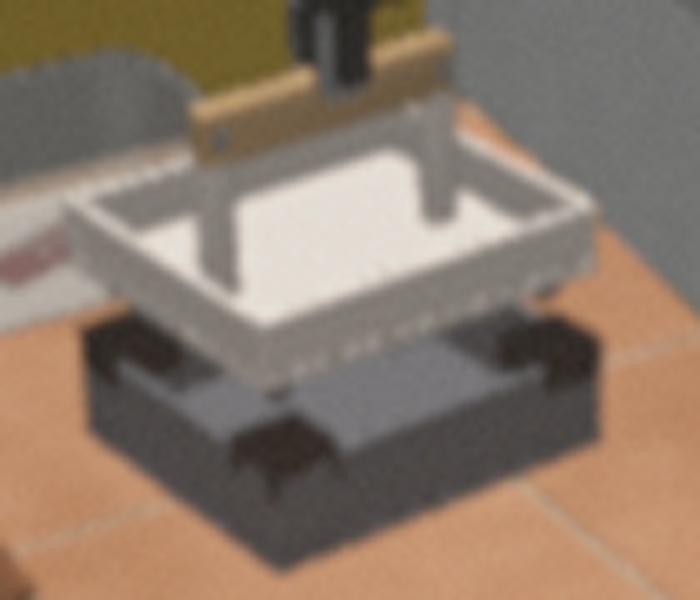

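```bash
python3 -m jog '[{"rotation":[0,0,0],"travel":[-0.5,-0.5,-8],"jaw":-1},{"rotation":[0,0,0],"travel":[0,0,-5],"jaw":-1},{"rotation":[0,0,0],"travel":[0,0,0],"jaw":-1}]'
python3 -m jog '[{"rotation":[0,0,0],"travel":[0,0,-3],"jaw":-1},{"rotation":[0,0,0],"travel":[0,0,0],"jaw":-1}]'
```

```text
time: 18.5
ee_pos: [0.6049, 0.0119, 0.1182]
tcp_rot: [-90.0, 0.0, 5.9]
wrist_force: [-0.2, 0.7, -3.1]
opening: 0.0103
time: 18.75
ee_pos: [0.605, 0.0119, 0.1154]
tcp_rot: [-90.0, 0.0, 5.9]
wrist_force: [0.3, 0.3, -3.1]
opening: 0.0103
```

```bash
python3 - <<'E'
from h import *
im=bot.camera('scene');cv2.imwrite('pics/s13.png',cv2.resize(im[205:295,225:330],(700,600),interpolation=cv2.INTER_CUBIC)[:,:,::-1])
E
```

```text
(no output)
```

View pics/s13.png

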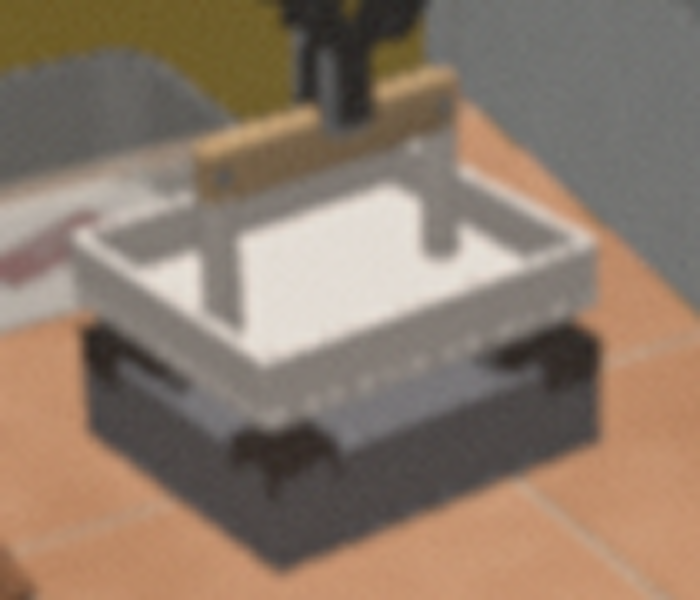

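Tier lines up over the posts within about 1–2 mm; no contact force yet. Lowering on in small steps.

```bash
python3 -m jog '[{"rotation":[0,0,0],"travel":[-0.5,-0.5,-3],"jaw":-1},{"rotation":[0,0,0],"travel":[0,0,0],"jaw":-1}]'; python3 -m jog '[{"rotation":[0,0,0],"travel":[0,0,-2.5],"jaw":-1},{"rotation":[0,0,0],"travel":[0,0,0],"jaw":-1}]'
```

```text
time: 19.05
ee_pos: [0.6044, 0.0114, 0.1123]
tcp_rot: [-90.0, 0.0, 5.9]
wrist_force: [0.2, 0.2, -2.1]
opening: 0.0097
time: 19.3
ee_pos: [0.6044, 0.0114, 0.1098]
tcp_rot: [-90.0, 0.0, 5.9]
wrist_force: [-0.0, 0.1, -2.7]
opening: 0.0099
```

```bash
python3 -m jog '[{"rotation":[0,0,0],"travel":[0,0,-2],"jaw":-1},{"rotation":[0,0,0],"travel":[0,0,0],"jaw":-1}]'; python3 -m jog '[{"rotation":[0,0,0],"travel":[0,0,-1.5],"jaw":-1},{"rotation":[0,0,0],"travel":[0,0,0],"jaw":-1}]'; python3 -m jog '[{"rotation":[0,0,0],"travel":[0,0,-1.5],"jaw":-1},{"rotation":[0,0,0],"travel":[0,0,0],"jaw":-1}]'
```

```text
time: 19.55
ee_pos: [0.6045, 0.0114, 0.1079]
tcp_rot: [-90.0, 0.0, 5.9]
wrist_force: [-0.0, -0.1, -2.7]
opening: 0.01
time: 19.8
ee_pos: [0.6045, 0.0114, 0.1064]
tcp_rot: [-90.0, 0.0, 5.9]
wrist_force: [0.5, 0.6, -2.8]
opening: 0.0095
time: 20.05
ee_pos: [0.6045, 0.0114, 0.1049]
tcp_rot: [-90.0, 0.0, 5.9]
wrist_force: [0.2, 1.1, -2.9]
opening: 0.0099
```

```bash
python3 -m jog '[{"rotation":[0,0,0],"travel":[0,0,-1],"jaw":-1},{"rotation":[0,0,0],"travel":[0,0,0],"jaw":-1}]'; python3 -m jog '[{"rotation":[0,0,0],"travel":[0,0,-1],"jaw":-1},{"rotation":[0,0,0],"travel":[0,0,0],"jaw":-1}]'; python3 - <<'E'
from h import *
im=bot.camera('scene');cv2.imwrite('pics/s14.png',cv2.resize(im[205:295,225:330],(700,600),interpolation=cv2.INTER_CUBIC)[:,:,::-1])
E
```

```text
time: 20.3
ee_pos: [0.6045, 0.0114, 0.104]
tcp_rot: [-90.0, 0.0, 5.9]
wrist_force: [-0.1, 0.1, -3.4]
opening: 0.0099
time: 20.55
ee_pos: [0.6045, 0.0114, 0.103]
tcp_rot: [-90.0, 0.0, 5.9]
wrist_force: [-0.7, -0.3, -3.0]
opening: 0.0098
```

View pics/s14.png

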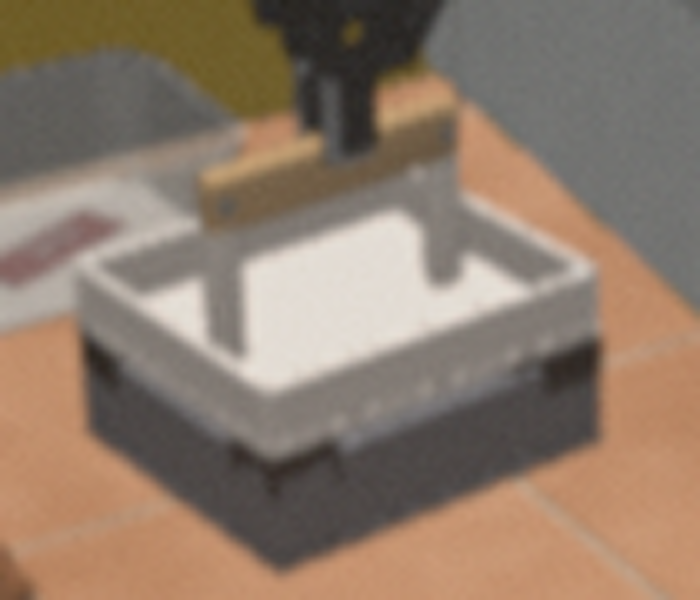

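```bash
python3 -m jog '[{"rotation":[0,0,0],"travel":[0,0,-1],"jaw":-1},{"rotation":[0,0,0],"travel":[0,0,0],"jaw":-1}]'; python3 -m jog '[{"rotation":[0,0,0],"travel":[0,0,-1],"jaw":-1},{"rotation":[0,0,0],"travel":[0,0,0],"jaw":-1}]';  python3 -m jog '[{"rotation":[0,0,0],"travel":[0,0,-1],"jaw":-1},{"rotation":[0,0,0],"travel":[0,0,0],"jaw":-1}]'
```

```text
time: 20.85
ee_pos: [0.6046, 0.0114, 0.1023]
tcp_rot: [-90.0, -0.0, 5.9]
wrist_force: [-1.6, -0.8, 0.1]
opening: 0.0102
time: 21.1
ee_pos: [0.6044, 0.0114, 0.1018]
tcp_rot: [-90.0, -0.0, 5.9]
wrist_force: [-6.1, -0.1, 5.5]
opening: 0.01
time: 21.35
ee_pos: [0.6044, 0.0114, 0.1017]
tcp_rot: [-90.0, -0.1, 5.9]
wrist_force: [-6.5, -1.2, 12.6]
opening: 0.0098
```

```bash
python3 -m jog '[{"rotation":[0,0,0],"travel":[-1,0,0],"jaw":-1},{"rotation":[0,0,0],"travel":[0,0,-0.5],"jaw":-1},{"rotation":[0,0,0],"travel":[0,0,0],"jaw":-1}]'; python3 - <<'E'
from h import *
im=bot.camera('scene');cv2.imwrite('pics/s15.png',cv2.resize(im[205:295,225:330],(700,600),interpolation=cv2.INTER_CUBIC)[:,:,::-1])
E
```

```text
time: 21.72
ee_pos: [0.6044, 0.0114, 0.1017]
tcp_rot: [-90.0, -0.2, 5.9]
wrist_force: [-4.6, -1.0, 12.2]
opening: 0.0102
```

View pics/s15.png

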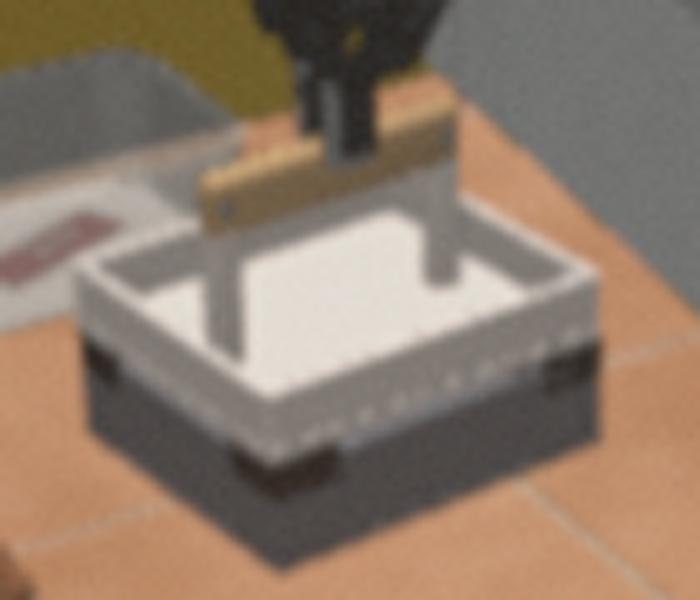

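```bash
python3 -m jog '[{"rotation":[0,0,0],"travel":[0,0,1.5],"jaw":-1},{"rotation":[0,0,0],"travel":[0,0,0],"jaw":-0.5},{"rotation":[0,0,0],"travel":[0,0,0],"jaw":0},{"rotation":[0,0,0],"travel":[0,0,0],"jaw":0.2},{"rotation":[0,0,0],"travel":[0,0,10],"jaw":0.2},{"rotation":[0,0,0],"travel":[0,0,40],"jaw":0.2},{"rotation":[0,0,0],"travel":[0,0,50],"jaw":0.5},{"rotation":[0,0,0],"travel":[0,0,40],"jaw":0.7}]'; python3 - <<'E'
from h import *
import pickle
im=bot.camera('scene');cv2.imwrite('pics/s16.png',cv2.resize(im[205:295,225:330],(700,600),interpolation=cv2.INTER_CUBIC)[:,:,::-1])
p=bot.camera_params('wrist');pickle.dump(p,open('w16.pkl','wb'));im=bot.camera('wrist');cv2.imwrite('pics/w16.png',im[:,:,::-1])
E
```

```text
time: 22.78
ee_pos: [0.6036, 0.0114, 0.244]
tcp_rot: [-90.0, -0.1, 5.9]
wrist_force: [0.3, 0.2, -0.3]
opening: 0.0726
```

View pics/s16.png

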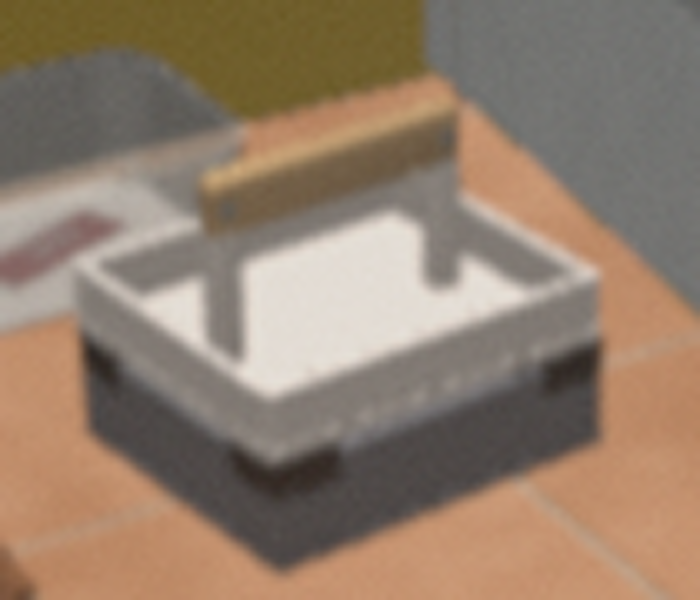

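View pics/w16.png

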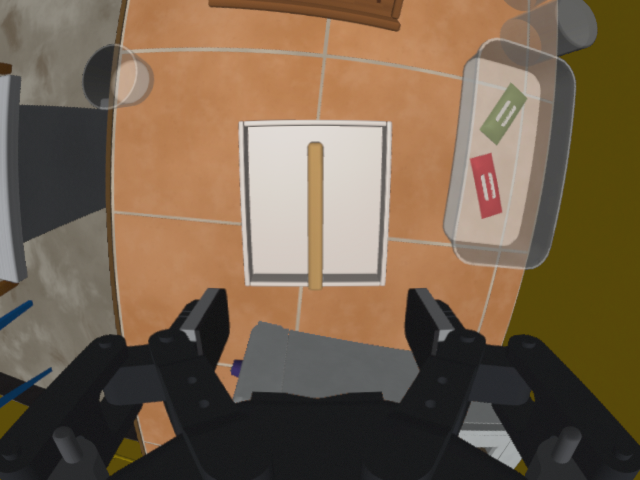

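```bash
python3 - <<'E'
from h import *
import pickle
p=pickle.load(open('w16.pkl','rb'))
im=cv2.imread('pics/w16.png');cv2.imwrite('pics/w16a.png',cv2.resize(im[110:300,230:400],(537,600),interpolation=cv2.INTER_CUBIC))
R=Ro.from_euler('z',5.95,degrees=True).as_matrix()
L=np.array([(-70,80,30),(70,80,30),(70,-80,30),(-70,-80,30),(-65,75,5),(65,75,5),(-6,60,87),(6,60,87),(-6,-60,87),(6,-60,87)])/1e3
for z in(.05,.055):print(((proj('wrist',L@R.T+[.6046,.0122,z],p)+.5-[230,110])*3.158).round(0).tolist())
E
```

```text
[[25.0, 44.0], [511.0, 43.0], [491.0, 562.0], [49.0, 564.0], [57.0, 62.0], [479.0, 60.0], [244.0, 112.0], [294.0, 112.0], [248.0, 581.0], [293.0, 581.0]]
[[21.0, 44.0], [515.0, 42.0], [494.0, 568.0], [46.0, 570.0], [54.0, 62.0], [482.0, 60.0], [243.0, 113.0], [295.0, 113.0], [247.0, 589.0], [294.0, 589.0]]
```

View pics/w16a.png

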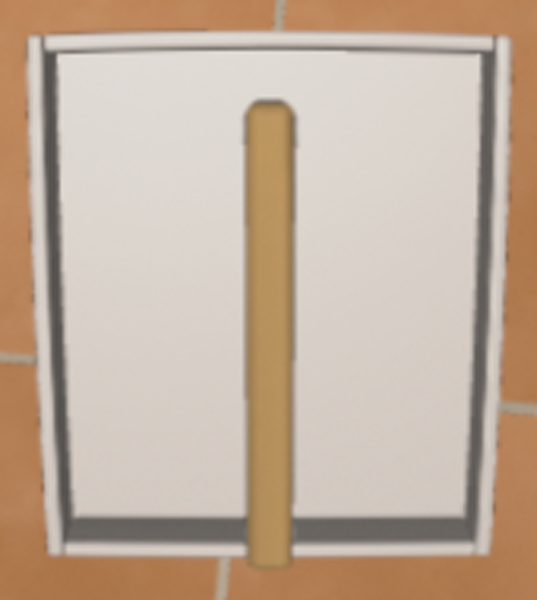

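The tier sits level and symmetric on all posts: rim corners at crop (28,37), (511,38), (489,553) and (49,553). Back to the shaker.

```bash
python3 -m jog '[{"rotation":[0,0,7],"travel":[-10,-12,5],"jaw":0.7},{"rotation":[0,0,10],"travel":[-18,-25,0],"jaw":0.7},{"rotation":[0,0,10],"travel":[-20,-28,0],"jaw":0.7},{"rotation":[0,0,10],"travel":[-20,-28,0],"jaw":0.7},{"rotation":[0,0,10],"travel":[-20,-28,0],"jaw":0.7},{"rotation":[0,0,10],"travel":[-20,-28,0],"jaw":0.7},{"rotation":[0,0,10],"travel":[-20,-28,0],"jaw":0.7},{"rotation":[0,0,10],"travel":[-20,-25,0],"jaw":0.7}]' 30
python3 -m jog '[{"rotation":[0,0,10],"travel":[-12,-16,-30],"jaw":0.7},{"rotation":[0,0,3.3],"travel":[-3,-3,-50],"jaw":0.7},{"rotation":[0,0,0],"travel":[0,0,-30],"jaw":0.7},{"rotation":[0,0,0],"travel":[0,0,0],"jaw":0.7}]' 30
python3 - <<'E'
from h import *
p=bot.camera_params('wrist');im=bot.camera('wrist');cv2.imwrite('pics/w17.png',im[:,:,::-1])
print(proj('wrist',[[.4404,-.2097,.0895]],p))
for r in bot.recognise('wrist','shaker'): print(r)
e=bot.get_obs()['ee_pos'];print(e)
import pickle;pickle.dump(p,open('w17.pkl','wb'))
E
```

```text
time: 23.88
ee_pos: [0.4547, -0.1914, 0.246]
tcp_rot: [-90.0, 0.0, 83.3]
wrist_force: [0.0, 0.5, -0.1]
opening: 0.072
time: 24.38
ee_pos: [0.4392, -0.209, 0.1341]
tcp_rot: [-89.8, -0.1, 96.2]
wrist_force: [0.1, 0.2, 0.7]
opening: 0.0726
[[316.07608626 251.01228459]]
{'xy': [316.5, 231.4], 'score': 0.64}
[ 0.44080042 -0.20964224  0.13725526]
```

View pics/w17.png

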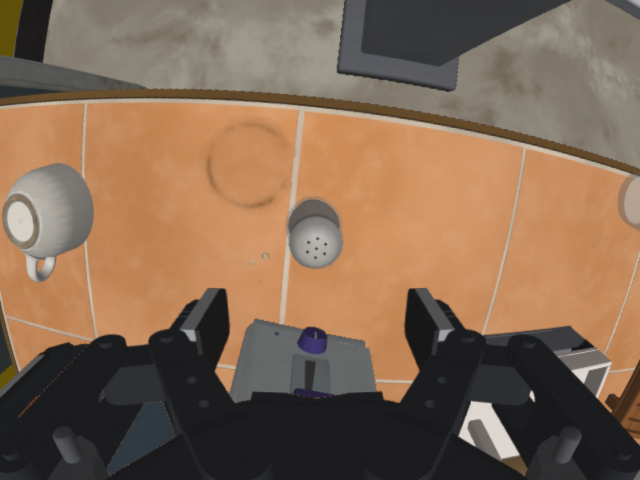

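```bash
python3 -m jog '[{"rotation":[0,0,0],"travel":[-0.5,0,-35],"jaw":0.7},{"rotation":[0,0,0],"travel":[0,0,-35],"jaw":0.7},{"rotation":[0,0,0],"travel":[0,0,-18],"jaw":0.7},{"rotation":[0,0,0],"travel":[0,0,-3],"jaw":0.6},{"rotation":[0,0,0],"travel":[0,0,0],"jaw":0},{"rotation":[0,0,0],"travel":[0,0,0],"jaw":-0.5},{"rotation":[0,0,0],"travel":[0,0,0],"jaw":-1},{"rotation":[0,0,0],"travel":[0,0,0],"jaw":-1}]' 30
python3 -m jog '[{"rotation":[0,0,0],"travel":[0,0,0],"jaw":-1},{"rotation":[0,0,0],"travel":[0,0,0],"jaw":-1}]' 30
```

```text
time: 25.48
ee_pos: [0.4409, -0.2099, 0.0467]
tcp_rot: [-90.1, 0.1, 96.2]
wrist_force: [0.2, 0.9, 6.1]
opening: 0.0314
time: 25.72
ee_pos: [0.4409, -0.21, 0.0467]
tcp_rot: [-90.1, 0.1, 96.2]
wrist_force: [1.2, 0.5, 6.0]
opening: 0.0319
```

```bash
python3 -m jog '[{"rotation":[0,0,0],"travel":[0,0,20],"jaw":-1},{"rotation":[0,0,0],"travel":[0,0,40],"jaw":-1},{"rotation":[0,0,0],"travel":[0,15,40],"jaw":-1},{"rotation":[0,0,0],"travel":[10,30,25],"jaw":-1},{"rotation":[0,0,0],"travel":[20,38,0],"jaw":-1},{"rotation":[0,0,0],"travel":[25,38,0],"jaw":-1},{"rotation":[0,0,0],"travel":[25,38,0],"jaw":-1},{"rotation":[0,0,0],"travel":[22,30,0],"jaw":-1}]' 30
python3 -m jog '[{"rotation":[0,0,0],"travel":[16,20,0],"jaw":-1},{"rotation":[0,0,0],"travel":[10,10.5,0],"jaw":-1},{"rotation":[0,0,0],"travel":[0,0,0],"jaw":-1}]' 30
python3 - <<'E'
from h import *
p=bot.camera_params('wrist');im=bot.camera('wrist');cv2.imwrite('pics/w18.png',im[:,:,::-1])
im=bot.camera('scene');cv2.imwrite('pics/s18.png',cv2.resize(im[150:300,200:360],(640,600),interpolation=cv2.INTER_CUBIC)[:,:,::-1])
E
```

```text
time: 26.72
ee_pos: [0.5428, -0.019, 0.1704]
tcp_rot: [-90.0, 0.0, 96.3]
wrist_force: [0.6, -0.3, -0.5]
opening: 0.0318
time: 27.1
ee_pos: [0.5682, 0.0101, 0.1699]
tcp_rot: [-90.0, 0.0, 96.3]
wrist_force: [-0.2, -0.9, -0.8]
opening: 0.0315
```

View pics/w18.png

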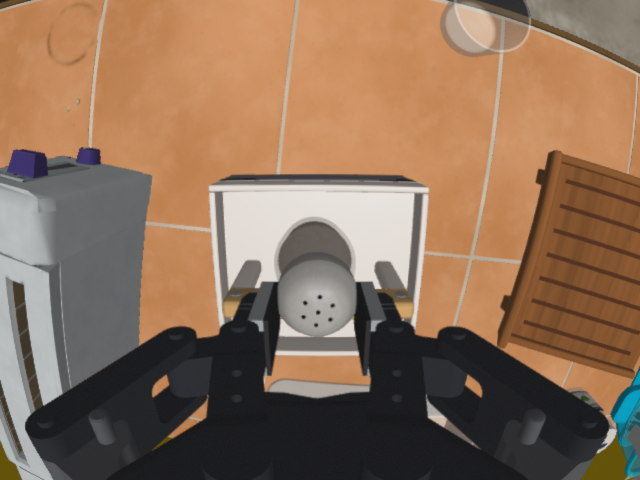

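View pics/s18.png

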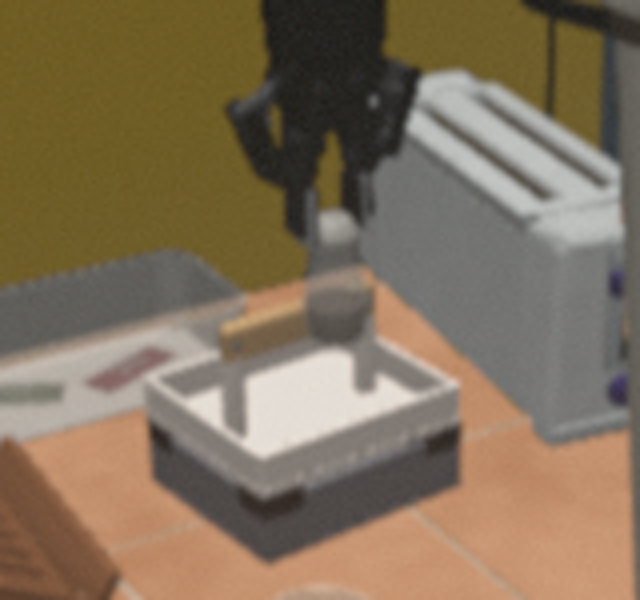

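The shaker hangs upright over the near-side floor, cap at (317,300), clear of the bar. Lowering.

```bash
python3 -m jog '[{"rotation":[0,0,0],"travel":[0.5,0,-20],"jaw":-1},{"rotation":[0,0,0],"travel":[0,0,-25],"jaw":-1},{"rotation":[0,0,0],"travel":[0,0,-15],"jaw":-1},{"rotation":[0,0,0],"travel":[0,0,-4],"jaw":-1},{"rotation":[0,0,0],"travel":[0,0,0],"jaw":-1}]'; python3 -m jog '[{"rotation":[0,0,0],"travel":[0,0,-2],"jaw":-1},{"rotation":[0,0,0],"travel":[0,0,0],"jaw":-1}]'; python3 -m jog '[{"rotation":[0,0,0],"travel":[0,0,-1],"jaw":-1},{"rotation":[0,0,0],"travel":[0,0,0],"jaw":-1}]'
```

```text
time: 27.82
ee_pos: [0.5686, 0.0097, 0.1067]
tcp_rot: [-90.0, 0.0, 96.2]
wrist_force: [0.7, -0.8, -1.5]
opening: 0.0312
time: 28.08
ee_pos: [0.5688, 0.01, 0.1045]
tcp_rot: [-90.0, 0.0, 96.2]
wrist_force: [0.9, 0.5, -1.9]
opening: 0.0317
time: 28.32
ee_pos: [0.5686, 0.01, 0.1031]
tcp_rot: [-90.0, 0.0, 96.2]
wrist_force: [0.4, -0.1, -1.7]
opening: 0.0312
```

```bash
python3 -m jog '[{"rotation":[0,0,0],"travel":[0,0,-1],"jaw":-1},{"rotation":[0,0,0],"travel":[0,0,0],"jaw":-1}]'; python3 -m jog '[{"rotation":[0,0,0],"travel":[0,0,-1],"jaw":-1},{"rotation":[0,0,0],"travel":[0,0,0],"jaw":-1}]'; python3 -m jog '[{"rotation":[0,0,0],"travel":[0,0,-0.5],"jaw":-1},{"rotation":[0,0,0],"travel":[0,0,0],"jaw":-1}]'
```

```text
time: 28.58
ee_pos: [0.5685, 0.0099, 0.102]
tcp_rot: [-90.0, 0.0, 96.2]
wrist_force: [-0.1, -0.7, -1.6]
opening: 0.0317
time: 28.82
ee_pos: [0.5689, 0.01, 0.1017]
tcp_rot: [-90.1, 0.0, 96.2]
wrist_force: [0.1, 0.4, 4.0]
opening: 0.0319
time: 29.08
ee_pos: [0.5691, 0.01, 0.1017]
tcp_rot: [-90.1, 0.0, 96.2]
wrist_force: [-0.5, 0.4, 7.3]
opening: 0.0316
```

Contact at exactly the expected 0.1017. Relieve and release.

```bash
python3 -m jog '[{"rotation":[0,0,0],"travel":[0,0,1],"jaw":-1},{"rotation":[0,0,0],"travel":[0,0,0],"jaw":0},{"rotation":[0,0,0],"travel":[0,0,0],"jaw":0.4},{"rotation":[0,0,0],"travel":[0,0,0],"jaw":0.7},{"rotation":[0,0,0],"travel":[0,0,10],"jaw":0.7},{"rotation":[0,0,0],"travel":[0,0,40],"jaw":0.7},{"rotation":[0,0,0],"travel":[0,0,50],"jaw":0.7},{"rotation":[0,0,0],"travel":[0,0,40],"jaw":0.7}]'
python3 -m jog '[{"rotation":[0,0,0],"travel":[-40,0,30],"jaw":0.7},{"rotation":[0,0,0],"travel":[-50,0,20],"jaw":0.7},{"rotation":[0,0,0],"travel":[-50,0,0],"jaw":0.7},{"rotation":[0,0,0],"travel":[0,0,0],"jaw":0.7},{"rotation":[0,0,0],"travel":[0,0,0],"jaw":0.7}]'
python3 - <<'E'
from h import *
p=bot.camera_params('wrist');im=bot.camera('wrist');cv2.imwrite('pics/w19.png',im[:,:,::-1])
R=Ro.from_euler('z',5.95,degrees=True).as_matrix()
L=np.array([(-70,80,30),(70,80,30),(70,-80,30),(-70,-80,30)])/1e3
print('tier',proj('wrist',L@R.T+[.605,.0135,.05],p).round(0).tolist(),'cap',proj('wrist',[[.569,.01,.144]],p).round(0))
im=bot.camera('scene');cv2.imwrite('pics/s19.png',cv2.resize(im[180:330,200:400],(800,600),interpolation=cv2.INTER_CUBIC)[:,:,::-1])
im=bot.camera('scene');cv2.imwrite('pics/s20.png',im[:,:,::-1])
E
```

```text
time: 30.08
ee_pos: [0.5686, 0.0099, 0.2445]
tcp_rot: [-90.1, 0.0, 96.2]
wrist_force: [0.5, -1.4, -0.1]
opening: 0.0725
time: 30.7
ee_pos: [0.4289, 0.0099, 0.2922]
tcp_rot: [-90.1, 0.0, 96.2]
wrist_force: [0.5, 0.3, 0.2]
opening: 0.0727
tier [[375.0, 294.0], [367.0, 391.0], [244.0, 389.0], [234.0, 293.0]] cap [[302. 350.]]
```

View pics/w19.png

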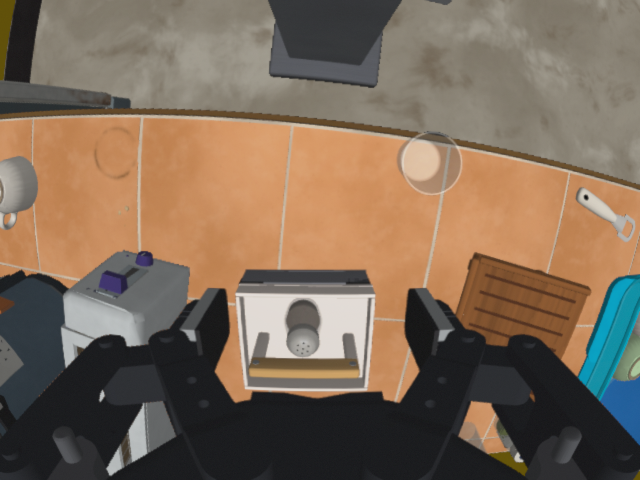

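View pics/s19.png

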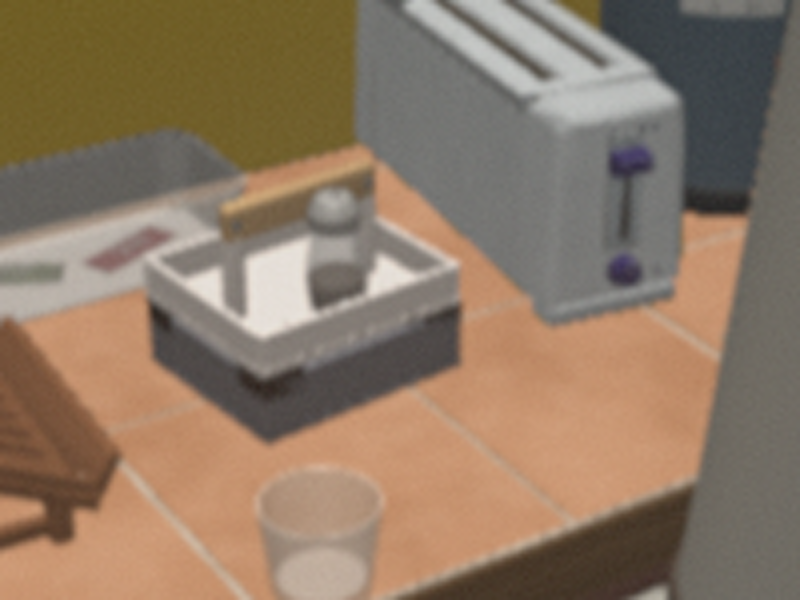

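The shaker stands upright on the tier floor, cap at (302,345). The tier rim is at (238,292)–(375,294), the base is square beneath, the glass and mug are where they were, and the gripper is clear. Handing in.

```bash
python3 -c "
from workcell import bot
print(bot.get_obs()['time'],bot.job_done())"
```

```text
the job is handed in; nothing more can be done
30.85 None
```

I handed the job in at about 31 s of the 72 s allowed. The caddy is assembled, with the shaker standing in the top tier; the hand-in gives no verdict.

**What I did:** I lifted the shaker out of the base tier, stood it on the worktop at about (0.44, -0.21) and let go. I then took the top tier by its handle, lifted it off square to the stand and lowered it onto the base tier until it bottomed. After letting go of it, I set the shaker on the top tier's floor on the robot side of the handle and moved the gripper clear.

**Last checks:**
- **Top tier:** it looked seated on all four posts in the scene picture. In the wrist picture its rim was level, and within about 2 mm of the predicted seat.
- **Shaker:** it met the tier floor at the expected height and stood upright, with its cap about 5 pixels from the predicted spot.
- **Base tier, mug and glass:** none showed any visible shift; I did not measure them again at the end.

**What disagreed:**
- **Jaw reading:** the gripper reported 32 mm on the 44 mm shaker. The pictures showed a good grip, and the shaker came up with the fingers.
- **Measured positions:** the cameras differed by 1–2 mm on the base tier's position, and by 2–3 mm on how the tier sat in the hand. While seating the tier I felt about 6 N sideways and 12 N upward before letting go.

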